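# Pin the gold foil roll on its spindle

### The job

Lock the roll of gold foil on its upright spindle: pick up the linchpin lying on the bench and push it through the hole in the spindle's end until its head is fully home against the spindle, then swing its ring over the end of the spindle until it lies down on the pin. Leave the other things on the bench where they are.

Things in the scene. Friction and masses are not known exactly. Their poses are not given: they have to be found in the camera images.
- linchpin: Linchpin, about 130 g, lying flat on the bench, z up: round steel shank 10 mm thick, 70 mm long, rounded tip, and a yellowish head block 16 x 18 x 18 mm with a ring hinged to it. Origin: on the shank's axis at the head's front face, 5 mm above the bench; +x to the tip. The head spans x -16 to 0, y -9 to 9, z -5 to 13 mm: its underside is level with the shank's.
- linchpin_ring (a joint): Angle (rad) of the yellow ring about its hinge, which runs along the linchpin's y at x = -8, z = 8 mm. 0 = shut, lying on top of the shank (stop); pi/2 = standing up; starts open at 2.45 to 2.8, sloping up and back past the head. 5 mm wire, round, 57 mm clear inside. Light friction (0.4 N at its far end) holds it at any angle.
- ring_end (a point): Middle of the wire at the ring's far end, 60 mm from the hinge.
- pin_tip (a point): End of the linchpin's rounded tip, 70 mm ahead of the head's front face.
- pin_seat (a point): Point on the shank's axis 13 mm ahead of the head's front face; with the pin home it lies on the spindle's axis, about 1.5 mm below the hole's centre (the pin is thinner than the hole and rests on its floor).
- stand: Foil stand, fixed, does not turn: red round base 160 mm across (black brake screw at +y), roll of gold foil 100 mm across, on it an aluminium flange disc 120 mm across, flat top 111 mm above the bench, and through them an upright steel spindle, round, 26 mm thick, its free end 141.5 mm above the bench. Origin: centre of the base's underside; z up; x along the cross hole.
- spindle_hole (a point): Centre of the cross hole, on the spindle's axis, 117.5 mm above the bench. It is 13 mm across and runs through the spindle along the stand's x (within 0.45 rad of straight ahead), as a black line across the spindle's top shows. Its floor is level with the flange's top: the pin and the underside of its head slide on the flange. Nothing else stands on the flange.
- foil_silver: Bystander: roll of silver foil standing on end, 68 mm across, 85 mm tall; origin: centre of its underside.
- foil_red: Bystander: roll of red foil standing on end, 56 mm across, 65 mm tall; origin: centre of its underside.
- core_tube: Bystander: empty cardboard core standing on end, 38 mm across, 90 mm tall; origin: centre of its underside.
- type_holder: Bystander: brass type holder with a dark wooden handle, lying flat, 190 mm long, 50 mm wide, 22 mm high; its +x points from handle to brass; origin: on the bench below the neck between them.
- die: Bystander: flat engraved plate, 70 x 50 x 8 mm; origin: centre of its underside.
- spanner: Bystander: steel spanner, 160 mm long, lying along its x; origin: its middle, underside.
- dust_brush: Bystander: brush, 170 mm long, lying along its x; origin: its middle, underside.
- cleaner: Bystander: blue plastic bottle with a white cap, 56 mm across, 150 mm tall; origin: centre of its underside.
Mind the look-alikes: they are no part of the job. Leave any purple or turquoise look-alike of the linchpin alone.

How it is judged:
By the outcome, as a careful person would: the job done as asked, in the order asked, and still so for the second after the job is handed in, with the robot touching nothing.
It also fails if it takes over 66 s, if anything falls off the work surface, if the arm or the gripper's body presses on something with over 40 N, if the wrist force passes 120 N, or if a joint passes its speed limit or range.

### The arm

A 6-joint arm with a two-finger parallel gripper is mounted at the origin on the work surface. World frame = base frame: x ahead of the robot, y to its left, z up, the work surface at z = 0. Lengths are in m, angles in rad, forces in N, time in s.
With the tool pointing down it reaches from about 0.275 to 0.85 m from the base axis. Payload 19 kg.
Tool frame: the origin (TCP) lies midway between the tips of the shut fingers; the grasp point (between the pads) lies robot.hold_point_z behind it (robot.hold_point_z is the distance from the TCP to the grasp point, in m); x points along the fingers, z is the direction in which the jaws open and shut, and the axes are right-handed (so a half turn about x gives the same grasp; the last joint's range is limited). The gripper opens to 85 mm and grips with 20 to 120 N. Pads are 22 mm wide; open, the fingers measure 114 mm over their backs; the gripper's body (76 mm by 85 mm) begins 54 mm behind the grasp point. The pads swing forward as they close: fully open they stand 13 mm farther back than shut.
Start: joints at [-1.44, 0.15, 1.437, -0, 1.554, -0.134], TCP at [0.15, -0.555, 0.21] pointing down, gripper open.
Joint ranges: [-2.8, 2.8], [-0.68, 2.1], [0.12, 2.68], [-1.39, 4.53], [0.16, 2.79], [-2.81, 2.81]. Speed limits (rad/s): [1.89, 1.89, 2.22, 3.01, 3.01, 3.01].

### API

Orientations are given as a unit quaternion [w, x, y, z].
In Python, from rig import robot gives the robot as it stands.
- The arm moves only by the shell command python3 -m pendant 'ROWS' [OPENING]. ROWS is JSON, one flat list of numbers, 6 for each row, row after row: the shift along the tool's x, y, z in cm, then the turn, a rotation vector about the tool's x, y, z in rad. A call has 1 to 20 rows; each row is the pose to reach, as a shift and turn from the pose measured when the call began, along the tool's axes at that moment; what a row does not reach only later rows make up. A row lasts 1/8 s, in which the tool goes at most 62.5 mm and 10.7 degrees, less where a joint would pass 70% of its speed; a pose out of reach is approached as far as the arm can. A call with a gripper value outside its range is refused whole. OPENING is the opening, from 0 (shut) to 1 (fully open), set as the call begins (- or left out, the last holds). The fingers move at their own pace and stop on an object; the grip force is fixed at half the most. Time passes only in rows, so rows that repeat a pose let the fingers close. It gives the time, the measured TCP pose, the force and the opening at its end, in the units of the state.
- robot.read_state(): the state, without advancing time (a new reading comes with each control period).
- robot.capture(name): name is "scene" or "top" or "wrist"; returns (picture, depth): 400x640x3 uint8, red, green, blue; 400x640 float32, m along the optical axis (not along the pixel's ray), 0 where there is no reading.
- robot.camera_params(name): a dict with "mtx" (3x3 intrinsics, pixels), "world_to_cam" (4x4, takes a point from world to camera coordinates); the wrist camera has in their place "mount" (4x4, takes a point from camera to tool coordinates, whose origin is the TCP and whose axes are the tool frame's). Camera axes: x right, y down, z forward; pixel columns grow to the right and rows downward; lengths in m; the calibration is good to about 2 mm. A picture is of the moment at which its call begins: read the wrist's pose just before it. camera_params takes no time and is no camera call.
- robot.hand_in(): hands the job in, once; it reports no verdict.
The state is a dict: "clock": time; "joints": joint angles; "qvel": joint speeds; "effort": joint torques, N m; "tool_pos": TCP position; "ee_rot": TCP orientation; "force": force on the tool from outside, world axes, zero at the start; "wrist_torque": the same for the moment, N m; "gripper_width": opening from 0.0 (shut) to 1.0 (fully open).
Only numpy, scipy, OpenCV 4.12 (cv2) and the standard library are available. Lean on these libraries where they do the work, as an engineer would, in place of code of your own. Each camera call takes 0.05 s, during which the arm holds its last target.

## Working session

There is one attempt and no reset: what is moved stays moved. The work goes in short steps, Python scripts to look and compute and a shell command to move; the robot and the scene stay as the last step left them, time stands still between calls to the robot, and variables do not carry over. Pictures are saved under pics/ and viewed, and the job is handed in when it is done.

```bash
ls; mkdir -p pics
python3 - <<'E'
from rig import robot
import cv2,numpy as np
print(robot.read_state(), robot.hold_point_z)
for n in("scene","top"):
    p,d=robot.capture(n); cv2.imwrite(f"pics/{n}0.png",p[:,:,::-1]); np.save(f"{n}0.npy",d); np.save(f"{n}0_rgb.npy",p)
    print(robot.camera_params(n))
print(robot.camera_params("wrist"))
E
```

```text
pics
{'clock': 0.0, 'joints': array([-1.44000760e+00,  1.51002211e-01,  1.43802425e+00, -9.41542404e-06,
        1.55380430e+00, -1.34013220e-01]), 'qvel': array([-2.60782300e-03,  5.55394464e-04,  7.45890408e-04, -1.34881162e-03,
        1.10987257e-03, -1.64964258e-05]), 'effort': array([ 4.17787314e-04, -7.13064837e+01, -5.70864952e+01, -1.34135867e-04,
        9.06064175e-03, -1.29865023e-05]), 'tool_pos': array([ 0.15042245, -0.55469331,  0.20896962]), 'ee_rot': array([ 0.56131968,  0.4299242 ,  0.56194245, -0.42930885]), 'force': array([-0.06061999, -0.66874896,  0.12401054]), 'wrist_torque': array([ 0.03918102, -0.01777845,  0.00763656]), 'gripper_width': 0.9971461887810387} 0.0187
{'mtx': array([[412.6016233 ,   0.        , 318.91224491],
       [  0.        , 412.6016233 , 202.09380735],
       [  0.        ,   0.        ,   1.        ]]), 'world_to_cam': array([[ 0.36051955,  0.93273781,  0.00508224, -0.20318159],
       [ 0.50771435, -0.19166394, -0.83993516, -0.22139659],
       [-0.7824652 ,  0.30539337, -0.54266297,  1.51869308],
       [ 0.        ,  0.        ,  0.   
[... 261 characters left out ...]
,
       [-0.99458395, -0.01594511, -0.10270595,  0.56898585],
       [ 0.10255454,  0.01004125, -0.9946767 ,  0.90819515],
       [ 0.        ,  0.        ,  0.        ,  1.        ]])}
{'mtx': array([[326.81441284,   0.        , 317.58786153],
       [  0.        , 326.81441284, 196.11741456],
       [  0.        ,   0.        ,   1.        ]]), 'mount': array([[-3.22398392e-04, -2.97095578e-01,  9.54847691e-01,
        -1.64280586e-01],
       [-1.22765869e-03, -9.54846904e-01, -2.97095747e-01,
         7.54785774e-02],
       [ 9.99999194e-01, -1.26801026e-03, -5.68908612e-05,
        -3.33652470e-04],
       [ 0.00000000e+00,  0.00000000e+00,  0.00000000e+00,
         1.00000000e+00]])}
```

View pics/scene0.png

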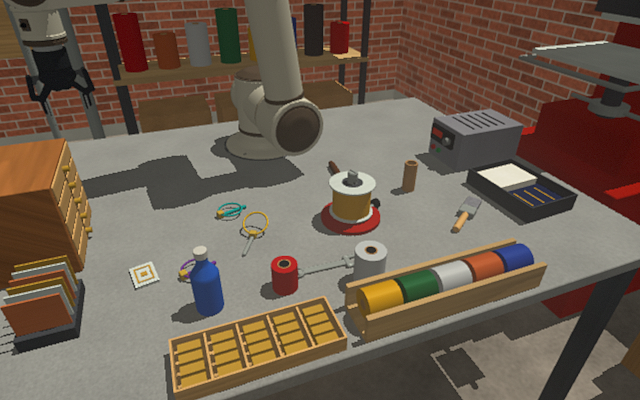

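View pics/top0.png

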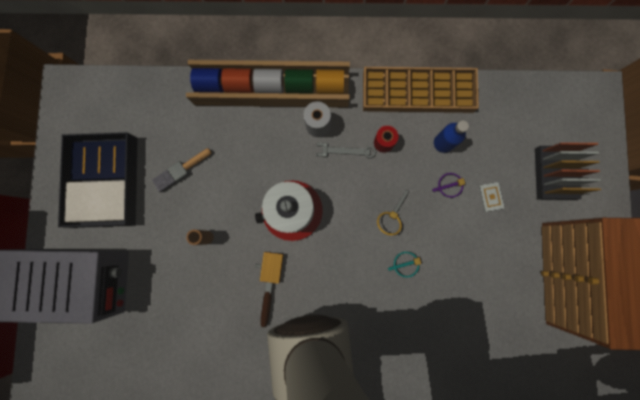

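The scene shows the linchpin near (250,228), its tip toward (245,252), and the stand at (350,205). In the top view the ring is at (390,222), the tip at (408,191) and the spindle at (288,206). The purple and turquoise pins are look-alikes. Next I'll get coarse positions.

```bash
cat > h.py <<'E'
import numpy as np,cv2
from rig import robot
from scipy.spatial.transform import Rotation as R
def q2R(q): return R.from_quat([q[1],q[2],q[3],q[0]]).as_matrix()
def w2c(name,st=None):
    P=robot.camera_params(name)
    if 'mount' in P:
        T=np.eye(4);T[:3,:3]=q2R(st['ee_rot']);T[:3,3]=st['tool_pos']
        return P['mtx'],np.linalg.inv(T@P['mount'])
    return P['mtx'],P['world_to_cam']
def cloud(d,K,W):
    v,u=np.indices(d.shape); X=np.stack([(u-K[0,2])/K[0,0]*d,(v-K[1,2])/K[1,1]*d,d],-1)
    C=np.linalg.inv(W); return X@C[:3,:3].T+C[:3,3]
def proj(p,K,W):
    c=np.atleast_2d(p)@W[:3,:3].T+W[:3,3]; q=c@K.T; return q[:,:2]/q[:,2:]
def snap(tag):
    st=robot.read_state(); p,d=robot.capture("wrist"); K,W=w2c("wrist",st)
    cv2.imwrite(f"pics/{tag}.png",p[:,:,::-1]); np.savez(f"{tag}.npz",p=p,d=d,K=K,W=W)
    return p,d,K,W,st
E
python3 - <<'E'
from h import *
p=np.load('top0_rgb.npy');d=np.load('top0.npy');K,W=w2c('top');X=cloud(d,K,W)
for n,(u,v) in dict(tip=(407,192),mid=(402,203),head=(395,215),ringend=(384,233),spin=(288,206),fl=(275,195),flr=(300,215),bench=(350,250)).items(): print(n,X[v,u].round(4))
m=(abs(X[...,2]-.111)<.006)&(np.hypot(X[...,0]-.55,X[...,1]-.1)<.12)
q=X[m]; print(len(q),cv2.minEnclosingCircle(q[:,:2].astype(np.float32)))
m=(abs(X[...,2]-.1415)<.006)&(np.hypot(X[...,0]-.55,X[...,1]-.1)<.08)
q=X[m]; print(len(q),cv2.minEnclosingCircle(q[:,:2].astype(np.float32)),q.mean(0))
cv2.imwrite('pics/topz.png',cv2.resize(p[150:300,220:440,::-1],None,fx=3.5,fy=3.5,interpolation=cv2.INTER_CUBIC))
st=robot.read_state();print(q2R(st['ee_rot']).round(3))
E
```

```text
tip [ 0.6035 -0.2075  0.0103]
mid [ 0.4729 -0.0108  0.9617]
head [ 0.542  -0.1749  0.0157]
ringend [ 0.4943 -0.1429  0.0407]
spin [0.5495 0.0888 0.1389]
fl [0.5776 0.1236 0.1109]
flr [0.5314 0.0635 0.1115]
bench [ 0.4494 -0.06   -0.0011]
1908 ((0.5508326888084412, 0.09442264586687088), 0.06024256348609924)
100 ((0.5501089096069336, 0.0940350815653801), 0.012905191630125046) [0.54975287 0.09357589 0.14020586]
[[-0.     0.965  0.262]
 [ 0.001  0.262 -0.965]
 [-1.     0.    -0.001]]
```

View pics/topz.png

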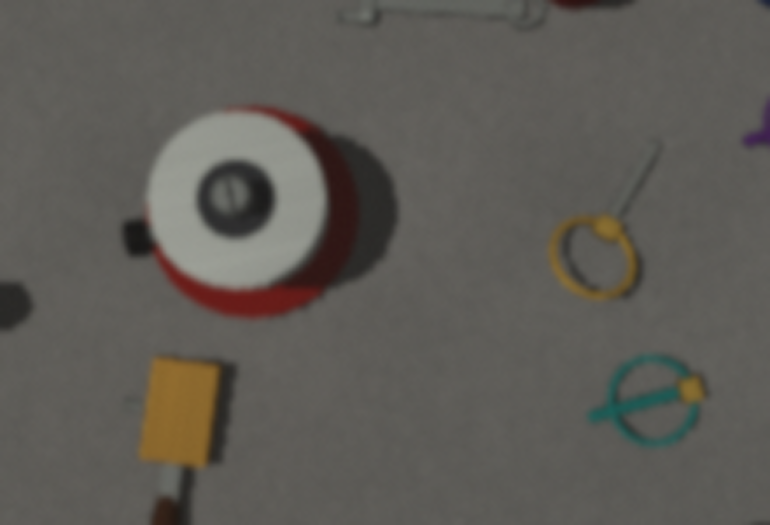

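The zoomed top view shows the linchpin's head at about (607,227) and its tip at (657,145). The spindle is at (237,199) with its black hole line running nearly up and down, and the brake screw is at the left (137,237). I'll move the wrist camera between them for a close look.

```bash
python3 -m pendant '[0,48,-32,0.75,0,0, 0,48,-32,0.75,0,0, 0,48,-32,0.75,0,0, 0,48,-32,0.75,0,0, 0,48,-32,0.75,0,0, 0,48,-32,0.75,0,0, 0,48,-32,0.75,0,0, 0,48,-32,0.75,0,0, 0,48,-32,0.75,0,0, 0,48,-32,0.75,0,0, 0,48,-32,0.75,0,0, 0,48,-32,0.75,0,0, 0,48,-32,0.75,0,0, 0,48,-32,0.75,0,0]' 1
python3 - <<'E'
from h import *
snap('w1')
E
```

```text
clock: 1.85
tool_pos: [0.5296, -0.121, 0.2096]
ee_rot: [0.365, 0.606, 0.365, -0.606]
force: [0.4, -0.0, 0.7]
gripper_width: 1.001
```

View pics/w1.png

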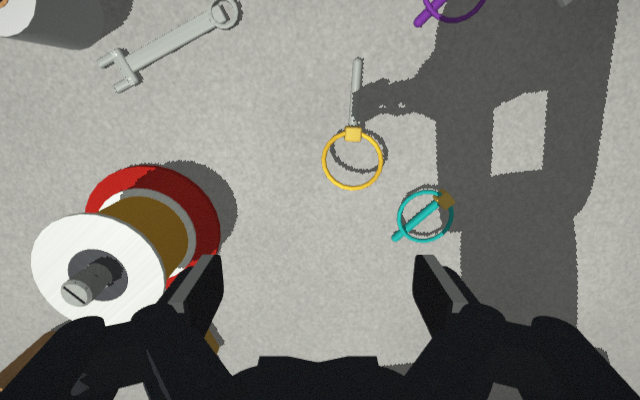

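The wrist view shows the pin's tip at (358,60), its head at (353,133), the ring around (352,160), and the spindle top at (77,292) with its line. Now I'll measure these.

```bash
cat > pin.py <<'E'
import sys
from h import *
def meas(f,roi):
    z=np.load(f+'.npz');p,d,K,W=z['p'],z['d'],z['K'],z['W'];X=cloud(d,K,W)
    hsv=cv2.cvtColor(p,cv2.COLOR_RGB2HSV)
    u0,v0,u1,v1=roi; M=np.zeros(d.shape,bool);M[v0:v1,u0:u1]=1
    yel=M&(hsv[...,0]>15)&(hsv[...,0]<35)&(hsv[...,1]>100)
    sh=M&~yel&(X[...,2]>.0035)&(X[...,2]<.014)&(d>0)
    return X,p,yel,sh,K,W
E
python3 - <<'E'
from pin import *
X,p,yel,sh,K,W=meas('w1',(320,50,385,195))
print('bench z',np.median(X[220:260,280:380,2]))
n,l,s,c=cv2.connectedComponentsWithStats(sh.astype(np.uint8))
i=1+np.argmax(s[1:,4]);print(s[i],c[i])
q=X[l==i];m=q[:,:2].mean(0);_,_,v=np.linalg.svd(q[:,:2]-m);a=v[0]*np.sign(v[0,0]);t=(q[:,:2]-m)@a
print('shank c',m,'yaw',np.arctan2(a[1],a[0]),'tip',m+a*t.max(),'back',m+a*t.min(),'z',np.percentile(q[:,2],[5,50,95]))
# head
hd=yel.copy();hd[:126]=0;hd[142:]=0;hd[:,:344]=0;hd[:,362:]=0
h=X[hd];print('head',h.mean(0),h.max(0)[2]);
r=X[yel];tt=(r[:,:2]-m)@a;k=tt<np.percentile(tt,5);print('ringend',r[k].mean(0),'zmax',r[:,2].max())
bg=p[...,::-1].copy()
cv2.imwrite('pics/z1.png',cv2.resize(bg[240:330,20:150],None,fx=6,fy=6,interpolation=cv2.INTER_CUBIC))
cv2.imwrite('pics/z2.png',cv2.resize(bg[40:200,310:400],None,fx=3.7,fy=3.7,interpolation=cv2.INTER_CUBIC))
Xs=X[240:330,20:150].reshape(-1,3); k=Xs[abs(Xs[:,2]-.1415)<.004]; print('spin',len(k),cv2.minEnclosingCircle(k[:,:2].astype(np.float32)),np.median(k[:,2]))
E
```

```text
bench z 1.1152633146077617e-05
[348  58  14  69 621] [354.9194847   91.99677939]
shank c [ 0.57952383 -0.192218  ] yaw -0.5318118862933784 tip [ 0.60895164 -0.20953195] back [ 0.54914656 -0.17434542] z [0.00659184 0.00929942 0.01092254]
head [ 0.54313203 -0.17065749  0.01713535] 0.02044737951889858
ringend [ 0.49519533 -0.14338607  0.03838433] zmax 0.373870101265535
spin 717 ((0.5517250895500183, 0.0936930924654007), 0.013842685148119926) 0.14122430095753646
```

View pics/z1.png

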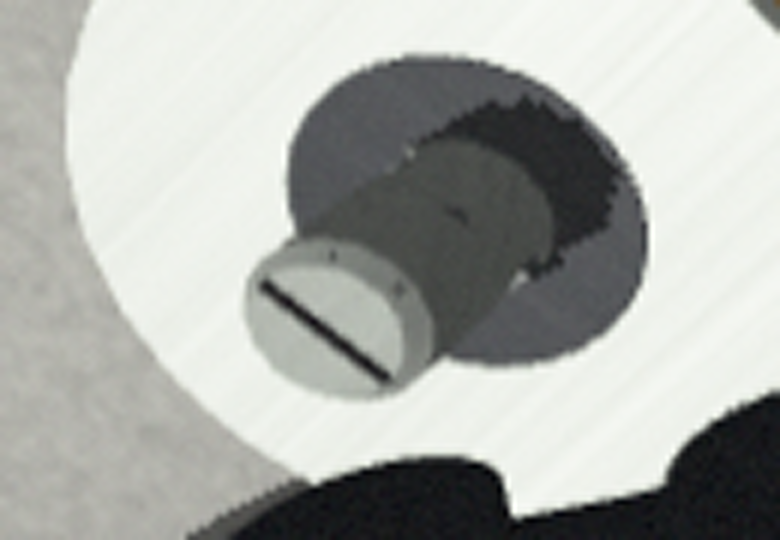

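View pics/z2.png

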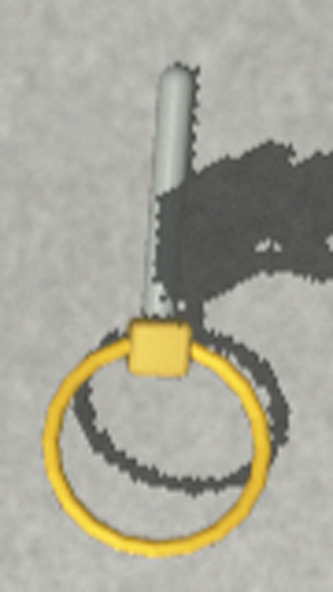

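Run:
```python
from h import *
z=np.load('w1.npz');K,W=z['K'],z['W'];C=np.linalg.inv(W)
P=[]
for u,v in ((63.7,287.3),(84.7,303.3)):
    r=C[:3,:3]@np.linalg.inv(K)@[u,v,1]; o=C[:3,3]; P.append(o+r*(.1415-o[2])/r[2])
P=np.array(P);print(P,P.mean(0),np.arctan2(*(P[0]-P[1])[[1,0]]))
st=robot.read_state();Rm=q2R(st['ee_rot']);print(Rm.round(3))
a=-.53;print('yaw tooly',np.arctan2(Rm[1,1],Rm[0,1]))
for g in ([.5611,-.1815,.10],): print((Rm.T@(np.array(g)-st['tool_pos'])*100).round(2))
```

```text
[[0.56050908 0.09723607 0.1415    ]
 [0.54053344 0.09206991 0.1415    ]] [0.55052126 0.09465299 0.1415    ] 0.25307776113677766
[[ 0.     0.884 -0.467]
 [ 0.001 -0.467 -0.884]
 [-1.    -0.    -0.001]]
yaw tooly -0.486320117216654
[10.95  5.62  3.9 ]
```

```bash
python3 -m pendant '[5,3,2,0.044,0,0, 10,5.62,3.9,0.044,0,0, 12,5.62,3.9,0.044,0,0, 12,5.62,3.9,0.044,0,0, 12,5.62,3.9,0.044,0,0]' 0.5
python3 - <<'E'
from pin import *
p,d,K,W,st=snap('w2');Rm=q2R(st['ee_rot']);print(st['tool_pos'],np.arctan2(Rm[1,1],Rm[0,1]))
print(proj([[.609,-.2095,.005],[.549,-.1744,.005],[.549,-.1744,.018]],K,W))
E
```

```text
clock: 2.52
tool_pos: [0.5616, -0.1817, 0.091]
ee_rot: [0.352, 0.614, 0.351, -0.613]
force: [0.0, 0.1, 0.3]
gripper_width: 0.504
[ 0.56155425 -0.18169596  0.09100093] -0.5302871797924147
[[317.56066118 123.11632722]
 [317.75054276 210.43670934]
 [317.73870447 216.09945247]]
```

View pics/w2.png

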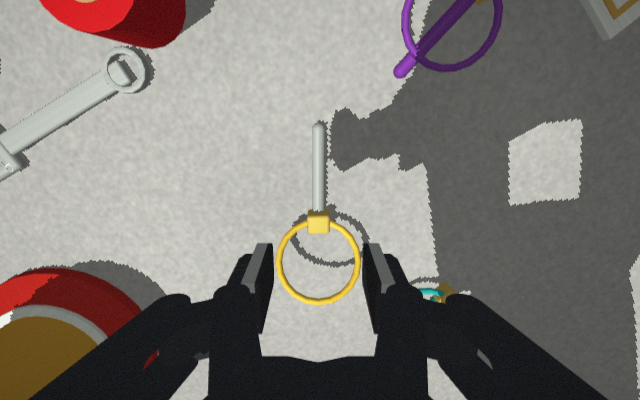

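The pin's axis sits at column 318, centred between the fingers, with its tip at (319,123) and its head front at (318,211), as predicted. I'll descend and grip.

```bash
python3 -m pendant '[4,0,0,0,0,0, 7,0,0,0,0,0, 8.4,0,0,0,0,0, 8.8,0,0,0,0,0, 8.8,0,0,0,0,0, 8.8,0,0,0,0,0]' 0.5
python3 -m pendant '[0,0,0,0,0,0, 0,0,0,0,0,0, 0,0,0,0,0,0, 0,0,0,0,0,0, 0,0,0,0,0,0]' 0
python3 - <<'E'
from h import *
snap('w3')
E
```

```text
clock: 3.32
tool_pos: [0.5624, -0.1819, 0.0043]
ee_rot: [0.352, 0.614, 0.351, -0.613]
force: [-0.0, 0.2, 0.0]
gripper_width: 0.5
clock: 3.95
tool_pos: [0.5624, -0.1819, 0.0043]
ee_rot: [0.352, 0.614, 0.351, -0.613]
force: [0.1, 0.5, 0.2]
gripper_width: 0.001
```

View pics/w3.png

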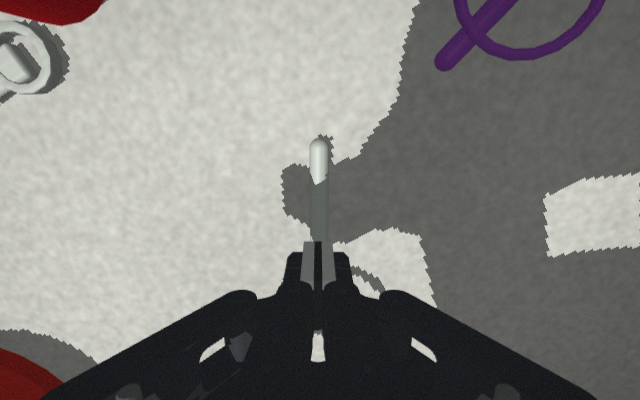

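Run:
```python
from h import *
z=np.load('w3.npz');K,W,d=z['K'],z['W'],z['d'];X=cloud(d,K,W)
print(proj([[.609,-.2095,.005],[.549,-.1744,.005],[.5624,-.1819,.0043]],K,W))
for v in (145,160,180,200,215,230,245,255,265,275): print(v,X[v,318].round(4),X[v,308].round(4))
p,d=robot.capture('scene');cv2.imwrite('pics/s3.png',cv2.resize(p[190:270,200:300,::-1],None,fx=7,fy=7,interpolation=cv2.INTER_CUBIC))
```

```text
[[317.84252587 139.06512927]
 [318.06239401 264.05686482]
 [317.48460848 238.37695471]]
145 [ 0.6069 -0.2083  0.0085] [ 6.084e-01 -2.033e-01  1.000e-04]
160 [ 0.6008 -0.2048  0.0108] [ 6.017e-01 -1.992e-01 -1.000e-04]
180 [ 0.5919 -0.1996  0.0098] [ 5.925e-01 -1.938e-01  3.000e-04]
200 [ 0.583  -0.1943  0.0105] [ 5.83e-01 -1.88e-01  4.00e-04]
215 [ 0.576  -0.1902  0.0105] [ 0.5751 -0.1833 -0.0011]
230 [ 0.5689 -0.186   0.0107] [ 5.678e-01 -1.789e-01 -1.000e-04]
245 [ 0.5712 -0.1874  0.0343] [ 0.5736 -0.1836  0.0345]
255 [ 0.5709 -0.1872  0.0432] [ 0.573  -0.1835  0.0431]
265 [ 0.5709 -0.1872  0.0518] [ 0.5732 -0.1839  0.0524]
275 [ 0.5708 -0.1872  0.0593] [ 0.5726 -0.1838  0.059 ]
```

View pics/s3.png

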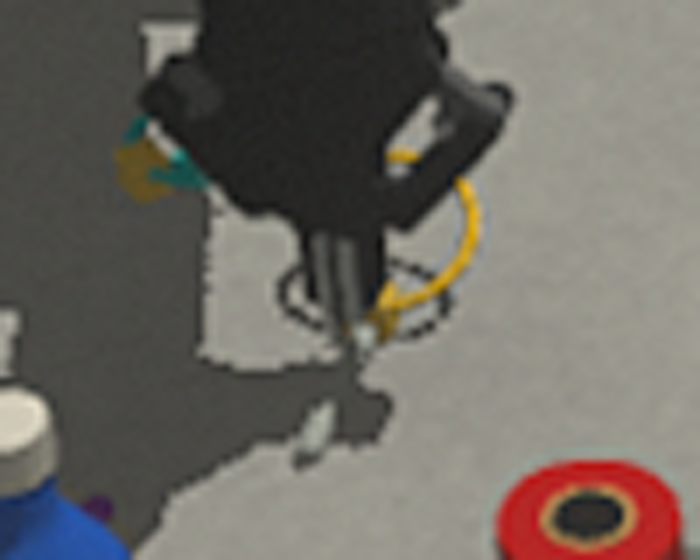

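Run:
```python
from h import *
z=np.load('w3.npz');K,W,d,p=z['K'],z['W'],z['d'],z['p'];X=cloud(d,K,W)
st=robot.read_state();Rm=q2R(st['ee_rot']);T=(X-st['tool_pos'])@Rm
cv2.imwrite('pics/z3.png',cv2.resize(p[170:330,260:380,::-1],None,fx=5,fy=3.7,interpolation=cv2.INTER_CUBIC))
for v in range(222,262,3): print(v,[tuple((T[v,u]*1000).round(0)) for u in (298,305,311,318,325,331)])
Ks,Ws=w2c('scene')
pts=[st['tool_pos']+Rm@np.array(q) for q in ([0,0,0],[-.027,.011,0],[-.027,-.011,0],[0,.011,0],[0,-.011,0])]
print((proj(pts,Ks,Ws)-[200,190])*7)
```

```text
222 [(np.float64(5.0), np.float64(7.0), np.float64(-11.0)), (np.float64(4.0), np.float64(8.0), np.float64(-7.0)), (np.float64(-5.0), np.float64(12.0), np.float64(-3.0)), (np.float64(-6.0), np.float64(12.0), np.float64(0.0)), (np.float64(-4.0), np.float64(11.0), np.float64(4.0)), (np.float64(5.0), np.float64(8.0), np.float64(8.0))]
225 [(np.float64(5.0), np.float64(6.0), np.float64(-11.0)), (np.float64(4.0), np.float64(6.0), np.float64(-7.0)), (np.float64(-2.0), np.float64(9.0), np.float64(-3.0)), (np.float64(-5.0), np.float64(10.0), np.float64(0.0)), (np.float64(-4.0), np.float64(10.0), np.float64(4.0)), (np.float64(5.0), np.float64(6.0), np.float64(8.0))]
228 [(np.float64(4.0), np.float64(4.0), np.float64(-11.0)), (np.float64(3.0), np.float64(5.0), np.float64(-7.0)), (np.float64(-2.0), np.float64(7.0), np.float64(-3.0)), (np.float64(-6.0), np.float64(9.0), np.float64(0.0)), (np.float64(-5.0), np.float64(8.0), np.float64(4.0)), (np.float64(4.0), np.float64(5.0), np.float64(8.0))]
231 [(np.float64(5.0), np.float64(2.0), np.float64(-11.0)), (np.float64(5.0), np.float64(2.0), np.float64
[... 3067 characters left out ...]
42.0), np.float64(10.0), np.float64(-3.0)), (np.float64(-43.0), np.float64(11.0), np.float64(0.0)), (np.float64(-41.0), np.float64(10.0), np.float64(3.0)), (np.float64(-43.0), np.float64(11.0), np.float64(6.0))]
261 [(np.float64(-38.0), np.float64(7.0), np.float64(-8.0)), (np.float64(-45.0), np.float64(10.0), np.float64(-5.0)), (np.float64(-45.0), np.float64(10.0), np.float64(-3.0)), (np.float64(-45.0), np.float64(11.0), np.float64(0.0)), (np.float64(-44.0), np.float64(10.0), np.float64(3.0)), (np.float64(-44.0), np.float64(10.0), np.float64(6.0))]
[[351.26305667 354.60454244]
 [335.05048454 312.14273561]
 [354.05533446 274.74314686]
 [341.87228073 373.75682213]
 [360.48708058 335.79234981]]
```

View pics/z3.png

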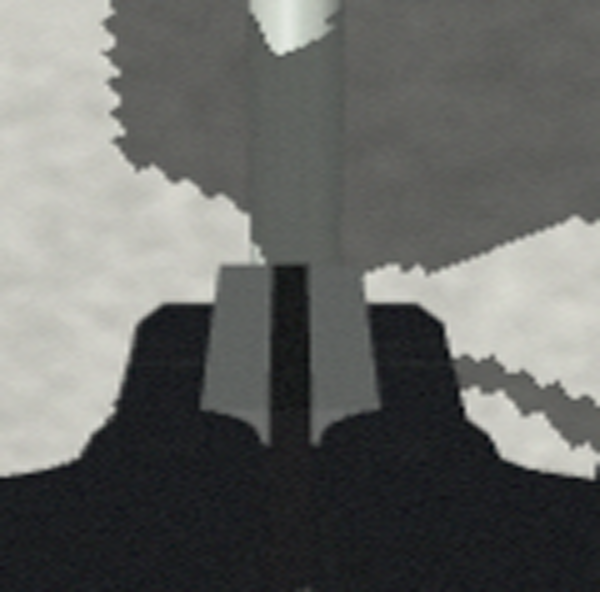

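Run:
```python
from h import *
for f in('w1','w2','w3'):
    z=np.load(f+'.npz');d=z['d'];K=z['K'];M=robot.camera_params('wrist')['mount']
    T=cloud(d,K,np.linalg.inv(M))*1000
    m=(abs(T[...,2])<60)&(T[...,1]<14)&(T[...,1]>-20)&(T[...,0]<-1)&(T[...,0]>-60)&(d>0)&(d<.2)
    q=T[m]; 
    print(f,len(q),np.sort(q[:,0])[-40::8].round(1))
    k=q[:,0]>np.sort(q[:,0])[-1]-4; print(q[k].min(0).round(1),q[k].max(0).round(1))
```

```text
w1 3466 [-35.6 -35.4 -35.3 -35.  -34.8]
[-38.  -11.5 -49.6] [-34.    9.6  43.2]
w2 3358 [-25.5 -25.1 -24.9 -24.6 -24.4]
[-27.2 -11.6 -21.6] [-23.2   8.3  21.5]
w3 3049 [-2.9 -2.8 -2.6 -2.4 -2.2]
[-5.4 -0.4 -4.1] [-1.4 14.   5.1]
```

The jaws shut without touching the shank: the opening reads 0.001 and the force is about 0. The wrist depth and the scene picture agree that the shut fingertips are 24–27 mm above the reported TCP. I'll open and go lower in small steps, watching force and depth.

```bash
python3 -m pendant '[-1,0,0,0,0,0, -1,0,0,0,0,0, -1,0,0,0,0,0, -1,0,0,0,0,0]' 0.35
python3 -m pendant '[1,0,0,0,0,0, 1.8,0,0,0,0,0, 2.2,0,0,0,0,0, 2.2,0,0,0,0,0]' 0.35
python3 - <<'E'
from h import *
p,d,K,W,st=snap('w4')
cv2.imwrite('pics/z4.png',cv2.resize(p[120:330,240:400,::-1],None,fx=4.5,fy=2.8,interpolation=cv2.INTER_CUBIC))
M=robot.camera_params('wrist')['mount']
T=cloud(d,K,np.linalg.inv(M))*1000
for u in (280,285,290,295,345,350,355): print(u,[(v,tuple(T[v,u].round(0).tolist())) for v in range(228,262,4)])
E
```

```text
clock: 4.55
tool_pos: [0.5622, -0.1818, 0.0141]
ee_rot: [0.352, 0.614, 0.351, -0.613]
force: [-0.5, 0.1, -0.2]
gripper_width: 0.35
clock: 5.05
tool_pos: [0.5621, -0.1817, -0.0084]
ee_rot: [0.352, 0.614, 0.351, -0.613]
force: [-0.3, -0.4, -0.7]
gripper_width: 0.345
280 [(228, (-8.0, 10.0, -19.0)), (232, (-7.0, 7.0, -20.0)), (236, (-8.0, 5.0, -20.0)), (240, (-8.0, 3.0, -20.0)), (244, (-29.0, 11.0, -17.0)), (248, (-32.0, 10.0, -17.0)), (252, (-37.0, 11.0, -16.0)), (256, (-39.0, 10.0, -16.0)), (260, (-43.0, 10.0, -15.0))]
285 [(228, (-9.0, 10.0, -17.0)), (232, (-164.0, 75.0, 0.0)), (236, (-8.0, 5.0, -17.0)), (240, (-8.0, 3.0, -17.0)), (244, (-27.0, 10.0, -15.0)), (248, (-28.0, 8.0, -15.0)), (252, (-29.0, 6.0, -15.0)), (256, (-28.0, 4.0, -15.0)), (260, (-29.0, 2.0, -15.0))]
290 [(228, (-8.0, 10.0, -14.0)), (232, (-8.0, 7.0, -14.0)), (236, (-8.0, 5.0, -14.0)), (240, (-7.0, 2.0, -14.0)), (244, (-8.0, 1.0, -14.0)), (248, (-8.0, -2.0, -15.0)), (252, (-9.0, -4.0, -14.0)), (256, (-8.0, -6.0, -15.0)), (260, (-8.0, -9.0, -15.0))]
295 [(228, (-9.0, 10.0, -12.0)), (232, (-8.0, 8.0, -12.0)), (236, (
[... 227 characters left out ...]
-7.0, 7.0, 14.0)), (236, (-8.0, 5.0, 14.0)), (240, (-8.0, 3.0, 14.0)), (244, (-8.0, 1.0, 14.0)), (248, (-9.0, -2.0, 14.0)), (252, (-9.0, -4.0, 14.0)), (256, (-7.0, -7.0, 15.0)), (260, (-8.0, -9.0, 15.0))]
350 [(228, (-9.0, 10.0, 17.0)), (232, (-7.0, 7.0, 17.0)), (236, (-8.0, 5.0, 17.0)), (240, (-8.0, 3.0, 17.0)), (244, (-27.0, 10.0, 15.0)), (248, (-27.0, 8.0, 15.0)), (252, (-29.0, 6.0, 15.0)), (256, (-29.0, 5.0, 15.0)), (260, (-29.0, 3.0, 15.0))]
355 [(228, (-8.0, 9.0, 19.0)), (232, (-8.0, 7.0, 19.0)), (236, (-10.0, 6.0, 19.0)), (240, (-8.0, 3.0, 20.0)), (244, (-29.0, 10.0, 17.0)), (248, (-33.0, 11.0, 17.0)), (252, (-36.0, 10.0, 16.0)), (256, (-40.0, 10.0, 16.0)), (260, (-43.0, 10.0, 15.0))]
```

View pics/z4.png

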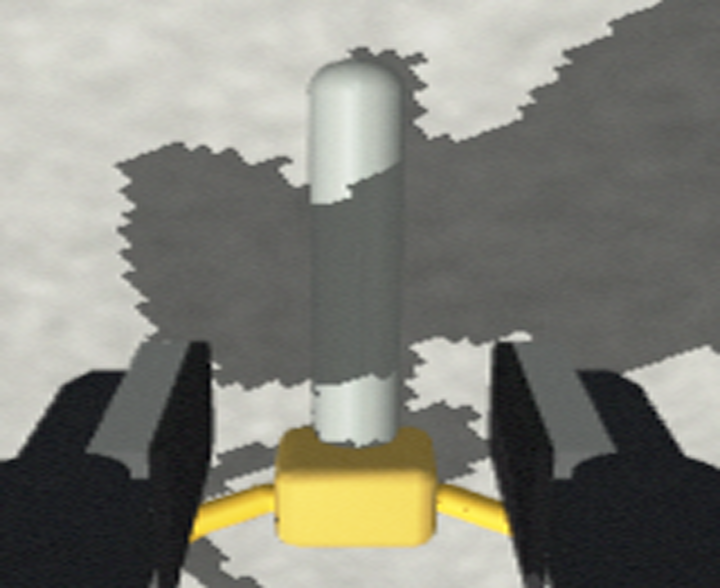

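```bash
python3 -m pendant '[0.8,0,0,0,0,0, 1.3,0,0,0,0,0, 1.5,0,0,0,0,0, 1.5,0,0,0,0,0]' 0.35
python3 -m pendant '[0,0,0,0,0,0, 0,0,0,0,0,0, 0,0,0,0,0,0, 0,0,0,0,0,0]' 0
python3 - <<'E'
from h import *
p,d,K,W,st=snap('w5')
E
```

```text
clock: 5.6
tool_pos: [0.5622, -0.1818, -0.0222]
ee_rot: [0.352, 0.614, 0.351, -0.613]
force: [-8.8, 3.2, 18.8]
gripper_width: 0.353
clock: 6.1
tool_pos: [0.5628, -0.1822, -0.0212]
ee_rot: [0.353, 0.615, 0.35, -0.612]
force: [-1.8, -0.4, 14.4]
gripper_width: 0.079
```

View pics/w5.png

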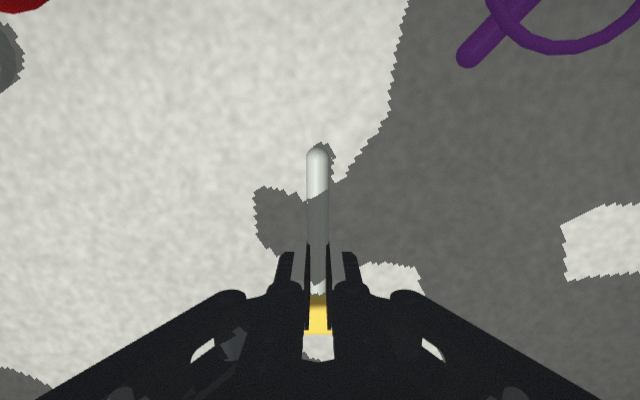

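Run:
```python
from h import *
z=np.load('w5.npz');d=z['d'];K=z['K'];W=z['W'];p=z['p'];M=robot.camera_params('wrist')['mount']
T=cloud(d,K,np.linalg.inv(M))*1000
print(proj([[.609,-.2095,.005]],K,W))
for u in (300,303,306,318,330,333): print(u,[(v,tuple(T[v,u].round(0).tolist())) for v in range(228,264,4)])
cv2.imwrite('pics/z5.png',cv2.resize(p[130:350,240:400,::-1],None,fx=4.5,fy=2.7,interpolation=cv2.INTER_CUBIC))
a,_=robot.capture('scene');cv2.imwrite('pics/s5.png',cv2.resize(a[190:270,200:300,::-1],None,fx=7,fy=7,interpolation=cv2.INTER_CUBIC))
print(robot.read_state()['force'])
```

```text
[[317.84892723 147.9761612 ]]
300 [(228, (-21.0, 15.0, -8.0)), (232, (-22.0, 13.0, -8.0)), (236, (-22.0, 11.0, -8.0)), (240, (-21.0, 9.0, -8.0)), (244, (-28.0, 10.0, -8.0)), (248, (-33.0, 11.0, -8.0)), (252, (-37.0, 10.0, -8.0)), (256, (-40.0, 10.0, -7.0)), (260, (-43.0, 10.0, -7.0))]
303 [(228, (-21.0, 15.0, -7.0)), (232, (-21.0, 13.0, -7.0)), (236, (-22.0, 12.0, -7.0)), (240, (-21.0, 9.0, -7.0)), (244, (-28.0, 10.0, -7.0)), (248, (-32.0, 10.0, -6.0)), (252, (-36.0, 10.0, -6.0)), (256, (-41.0, 11.0, -6.0)), (260, (-42.0, 10.0, -6.0))]
306 [(228, (-21.0, 15.0, -5.0)), (232, (-22.0, 13.0, -5.0)), (236, (-21.0, 11.0, -5.0)), (240, (-22.0, 9.0, -5.0)), (244, (-29.0, 11.0, -5.0)), (248, (-33.0, 10.0, -5.0)), (252, (-36.0, 10.0, -5.0)), (256, (-40.0, 10.0, -5.0)), (260, (-43.0, 10.0, -5.0))]
318 [(228, (-31.0, 19.0, 0.0)), (232, (-31.0, 17.0, 0.0)), (236, (-31.0, 16.0, 0.0)), (240, (-31.0, 14.0, 0.0)), (244, (-31.0, 12.0, 0.0)), (248, (-31.0, 10.0, 0.0)), (252, (-31.0, 8.0, 0.0)), (256, (-31.0, 6.0, 0.0)), (260, (-32.0, 4.0, 0.0))]
330 [(228, (-22.0, 15.0, 6.0)), (232, (-21.0, 13.0, 6.0)), (236, (-20.0, 11.0, 6.0)), (240, (-22.0, 9.0, 6.0)), (244, (-29.0, 11.0, 6.0)), (248, (-32.0, 10.0, 6.0)), (252, (-37.0, 11.0, 5.0)), (256, (-40.0, 10.0, 5.0)), (260, (-43.0, 10.0, 5.0))]
333 [(228, (-21.0, 15.0, 7.0)), (232, (-21.0, 13.0, 7.0)), (236, (-21.0, 11.0, 7.0)), (240, (-21.0, 9.0, 7.0)), (244, (-29.0, 11.0, 7.0)), (248, (-32.0, 10.0, 7.0)), (252, (-37.0, 11.0, 7.0)), (256, (-40.0, 10.0, 7.0)), (260, (-43.0, 10.0, 6.0))]
[-2.69703272  0.28435967 13.70608728]
```

View pics/z5.png

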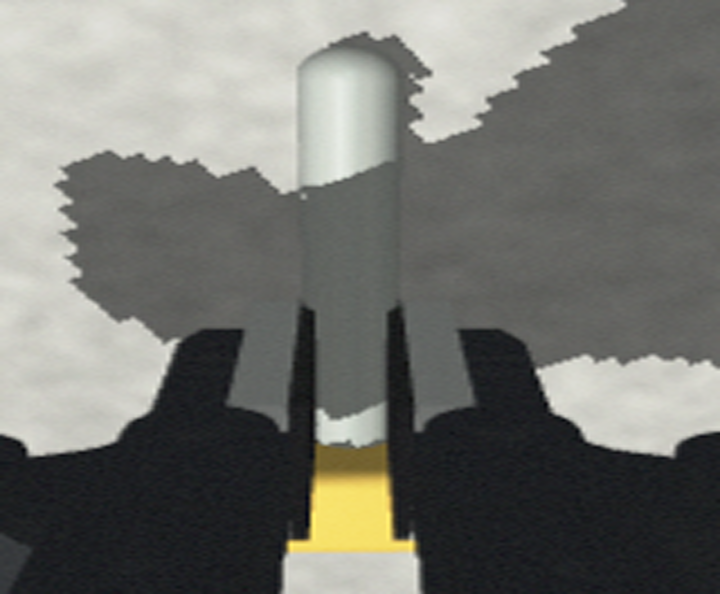

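View pics/s5.png

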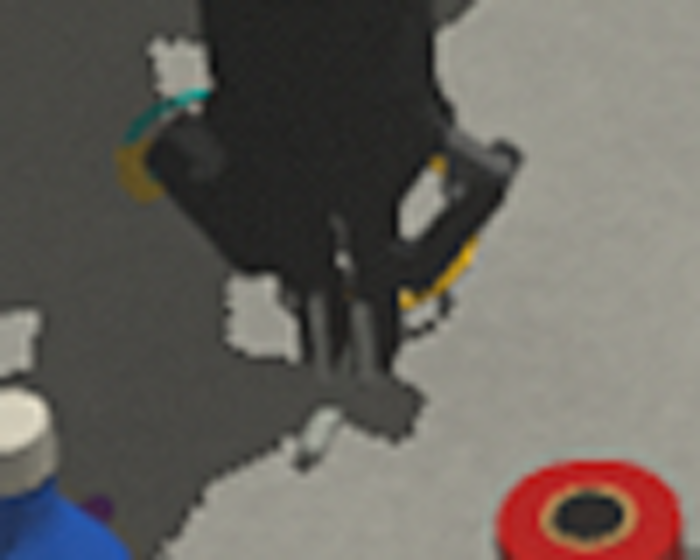

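The fingers appear to be touching the bench lightly (about 14–19 N upward), and the shank sits between the pads with the opening at 0.079. I'll lift and check the hold.

```bash
python3 -m pendant '[-1,0,0,0,0,0, -4,0,0,0,0,0, -9,0,0,0,0,0, -14,0,0,0,0,0, -17,0,0,0,0,0, -17,0,0,0,0,0, -17,0,0,0,0,0]'
python3 - <<'E'
from h import *
p,d,K,W,st=snap('w6')
a,_=robot.capture('scene');cv2.imwrite('pics/s6.png',cv2.resize(a[110:270,180:320,::-1],None,fx=5,fy=3.7,interpolation=cv2.INTER_CUBIC))
E
```

```text
clock: 7.08
tool_pos: [0.5617, -0.1818, 0.1479]
ee_rot: [0.352, 0.614, 0.351, -0.613]
force: [-0.1, 0.2, -1.7]
gripper_width: 0.088
```

View pics/w6.png

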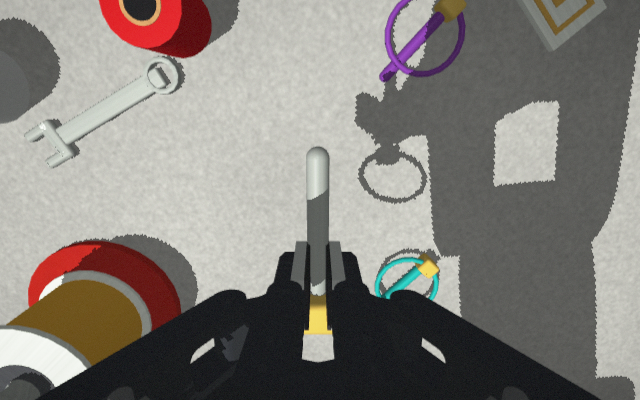

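View pics/s6.png

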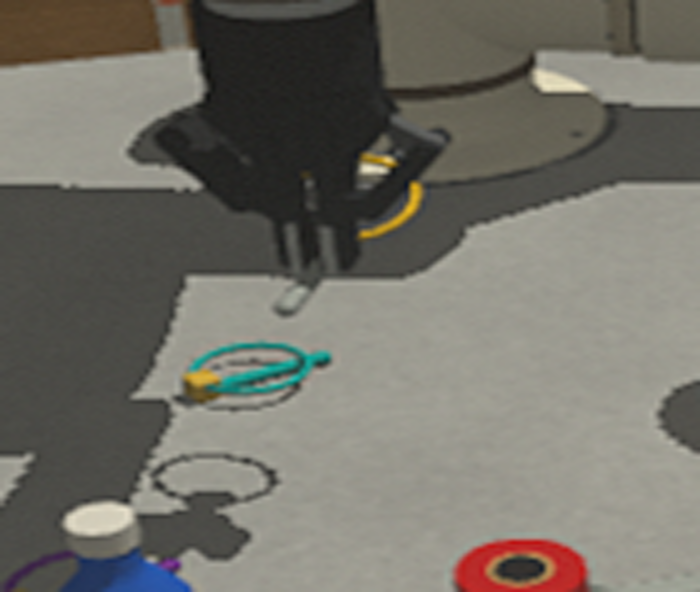

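The pin is held, with its tip at (318,150) and its head at (318,315). Now I'll measure its pose in the tool frame.

```bash
cat > held.py <<'E'
from h import *
def held(f):
    z=np.load(f+'.npz');d=z['d'];K=z['K'];M=robot.camera_params('wrist')['mount']
    T=cloud(d,K,np.linalg.inv(M))*1000
    m=np.zeros(d.shape,bool);m[140:238,295:342]=1
    m&=(T[...,0]<-15)&(T[...,0]>-45)&(T[...,1]>12)
    q=T[m];
    # centerline: per y-bin max height & mid z
    out=[]
    for y in range(14,60,4):
        k=q[(q[:,1]>=y)&(q[:,1]<y+4)]
        if len(k)>5: out.append((y+2,np.percentile(k[:,0],20),(k[:,2].min()+k[:,2].max())/2))
    out=np.array(out);print(out[1:-1].round(1))
    a=np.polyfit(out[1:-1,0],out[1:-1,1],1);b=np.polyfit(out[1:-1,0],out[1:-1,2],1)
    print('pitch',a,'yaw',b,'tip y',np.sort(q[:,1])[-3:])
if __name__=='__main__':
    import sys;held(sys.argv[1])
E
python3 held.py w6
python3 - <<'E'
from h import *
st=robot.read_state();Rm=q2R(st['ee_rot'])
c,s=np.cos(.253),np.sin(.253)
t=np.array([.5505-.085*c,.0942-.085*s,.148]);print((Rm.T@(t-st['tool_pos'])*100).round(2),np.arctan2(Rm[1,1],Rm[0,1]))
E
```

```text
[[ 20.  -31.1   0. ]
 [ 24.  -31.    0. ]
 [ 28.  -31.2   0.1]
 [ 32.  -31.    0. ]
 [ 36.  -31.   -0.2]
 [ 40.  -31.   -0.2]
 [ 44.  -31.   -0.2]
 [ 48.  -31.   -0.2]
 [ 52.  -30.4  -0.1]]
pitch [ 1.39137214e-02 -3.14614340e+01] yaw [-0.00810138  0.21726608] tip y [54.3341088  54.45246687 54.56404274]
[ -0.09 -20.93 -17.25] -0.5300111250523422
```

```bash
python3 -m pendant '[-0.5,-3,-2.5,-0.12,0,0, -0.5,-6,-5,-0.24,0,0, -0.5,-9,-7.5,-0.36,0,0, -0.5,-12,-10,-0.48,0,0, -0.5,-15,-12.5,-0.6,0,0, -0.3,-18,-15,-0.7,0,0, -0.1,-20.9,-17.2,-0.783,0,0, -0.1,-20.9,-17.2,-0.783,0,0, -0.1,-20.9,-17.2,-0.783,0,0, -0.1,-20.9,-17.2,-0.783,0,0]'
python3 - <<'E'
from h import *
p,d,K,W,st=snap('w7');Rm=q2R(st['ee_rot']);print(st['tool_pos'],np.arctan2(Rm[1,1],Rm[0,1]))
cv2.imwrite('pics/z7.png',cv2.resize(p[80:280,230:400,::-1],None,fx=4.4,fy=3,interpolation=cv2.INTER_CUBIC))
E
```

```text
clock: 8.43
tool_pos: [0.4684, 0.0717, 0.1478]
ee_rot: [0.559, 0.434, 0.558, -0.433]
force: [0.7, -0.3, -1.8]
gripper_width: 0.082
[0.46839473 0.07165814 0.14777532] 0.2516054191305473
```

View pics/w7.png

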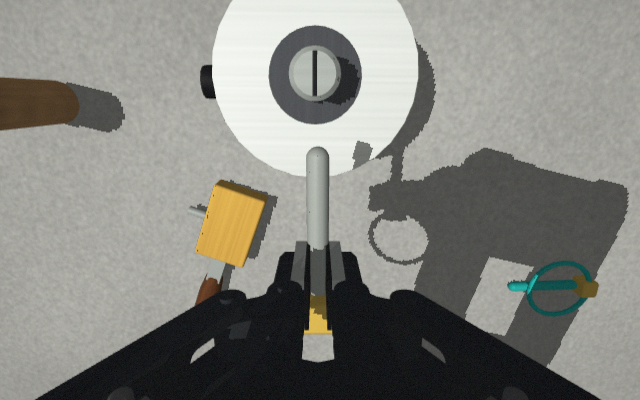

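The wrist view shows the spindle top at (315,73), its hole line running nearly vertical from (315,51) to (314,95), and the pin's tip at (318,150). I'll now refine the alignment in the tool frame.

```bash
cat > spin.py <<'E'
from h import *
def spin(f,roi=(260,20,370,125)):
    z=np.load(f+'.npz');d=z['d'];K=z['K'];W=z['W'];p=z['p'];M=robot.camera_params('wrist')['mount']
    X=cloud(d,K,W);u0,v0,u1,v1=roi
    m=np.zeros(d.shape,np.uint8);m[v0:v1,u0:u1]=(abs(X[v0:v1,u0:u1,2]-.1415)<.006)
    n,l,s,c=cv2.connectedComponentsWithStats(m);i=1+np.argmax(s[1:,4])
    ct=max(cv2.findContours((l==i).astype(np.uint8),0,1)[0],key=len)
    (cx,cy),r=cv2.minEnclosingCircle(ct);el=cv2.fitEllipse(ct);print('px',cx,cy,r,el)
    dark=(l==i)&(p.max(-1)<70);ys,xs=np.nonzero(dark)
    k=np.hypot(xs-cx,ys-cy)<r*.85;xs,ys=xs[k],ys[k];b=np.polyfit(ys,xs,1);print('line n',len(xs),b,'x at centre',np.polyval(b,cy))
    C=np.linalg.inv(W)
    def on(u,v,zz=.1415):
        r=C[:3,:3]@np.linalg.inv(K)@[u,v,1];o=C[:3,3];return o+r*(zz-o[2])/r[2]
    Tt=np.linalg.inv(C@np.linalg.inv(M))
    tool=lambda P:(Tt@np.r_[P,1])[:3]*1000
    P0,P1,Pc=on(np.polyval(b,ys.min()),ys.min()),on(np.polyval(b,ys.max()),ys.max()),on(*el[0])
    print('centre world',Pc,'tool',tool(Pc),'line yaw world',np.arctan2(*(P0-P1)[[1,0]]),'tool pts',tool(P0),tool(P1))
if __name__=='__main__':
    import sys;spin(sys.argv[1])
E
python3 spin.py w7; python3 held.py w7
```

```text
px 314.5 73.31818389892578 27.686433792114258 ((314.35064697265625, 73.19507598876953), (51.30201721191406, 54.720916748046875), 178.52957153320312)
line n 179 [1.65615926e-05 3.14495998e+02] x at centre 314.49721188101967
centre world [0.55066424 0.09470373 0.1415    ] tool [ 6.41634564 85.40594668 -1.84524793] line yaw world 0.2475980352368245 tool pts [ 6.43322069 95.40890969 -1.73340921] [ 6.39929544 75.2051719  -1.81433683]
[[ 20.  -31.1  -0.4]
 [ 24.  -31.1  -0.4]
 [ 28.  -31.2  -0.4]
 [ 32.  -31.   -0.6]
 [ 36.  -31.   -0.6]
 [ 40.  -31.1  -0.6]
 [ 44.  -31.   -0.6]
 [ 48.  -30.9  -0.6]
 [ 52.  -30.3  -0.6]]
pitch [ 1.65557069e-02 -3.15781213e+01] yaw [-0.00735701 -0.25828502] tip y [54.38570195 54.38608985 54.43074555]
```

```bash
python3 -m pendant '[2,0,-0.1,0.01,0,0, 4,0,-0.18,0.01,0,0, 5.3,0,-0.18,0.01,0,0, 5.6,0,-0.18,0.01,0,0, 5.6,0,-0.18,0.01,0,0, 5.6,0,-0.18,0.01,0,0]'
python3 - <<'E'
from h import *
p,d,K,W,st=snap('w8');Rm=q2R(st['ee_rot']);print(st['tool_pos'],np.arctan2(Rm[1,1],Rm[0,1]))
from held import held; held('w8')
from spin import spin; spin('w8',(250,0,380,115))
cv2.imwrite('pics/z8.png',cv2.resize(p[0:260,220:420,::-1],None,fx=3,fy=2.3,interpolation=cv2.INTER_CUBIC))
E
```

```text
clock: 9.22
tool_pos: [0.4685, 0.0733, 0.0925]
ee_rot: [0.558, 0.437, 0.556, -0.436]
force: [0.6, 0.1, -1.1]
gripper_width: 0.079
[0.46845346 0.0733187  0.09248719] 0.24148414156616646
[[ 20.  -31.   -0.4]
 [ 24.  -31.    0.1]
 [ 28.  -30.6  -0.1]
 [ 32.  -30.6  -0.1]
 [ 36.  -30.5  -0.2]
 [ 40.  -30.5  -0.1]
 [ 44.  -30.5  -0.1]
 [ 48.  -30.5  -0.1]
 [ 52.  -29.4  -0.1]]
pitch [  0.03394955 -31.7408392 ] yaw [ 0.00160078 -0.18879842] tip y [56.29390328 56.30163863 56.33663797]
px 315.0 63.5 41.51214599609375 ((315.184326171875, 63.472808837890625), (76.3119888305664, 82.09459686279297), 179.3903045654297)
line n 411 [2.10222153e-03 3.15338604e+02] x at centre 315.47209523031745
centre world [0.55076749 0.09475399 0.1415    ] tool [-48.77907286  85.18685418  -1.06256126] line yaw world 0.24060539301491757 tool pts [-48.75063385  95.42769363  -0.95904943] [-48.80720107  74.96607681  -0.97695376]
```

View pics/z8.png

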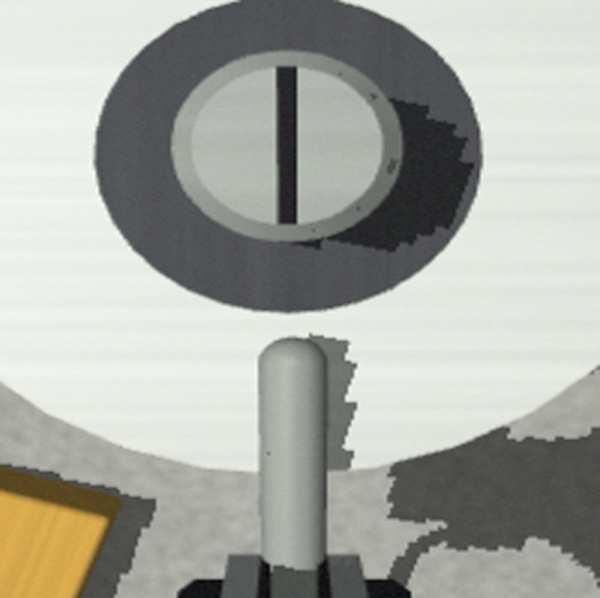

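The view is from above and ahead: the pin at zoom column 293 is parallel to the hole line at column 287, about 1 mm off. I'll correct that and advance.

```bash
python3 -m pendant '[0,0.5,-0.09,0,0,0, 0,1.0,-0.09,0,0,0, 0,1.5,-0.09,0,0,0, 0,2.0,-0.09,0,0,0, 0,2.3,-0.09,0,0,0, 0,2.6,-0.09,0,0,0, 0,2.6,-0.09,0,0,0]'
python3 - <<'E'
from h import *
p,d,K,W,st=snap('w9');print(st['force'],st['tool_pos'])
cv2.imwrite('pics/z9.png',cv2.resize(p[0:260,220:420,::-1],None,fx=3,fy=2.3,interpolation=cv2.INTER_CUBIC))
E
```

```text
clock: 10.15
tool_pos: [0.4935, 0.0805, 0.0924]
ee_rot: [0.558, 0.437, 0.556, -0.436]
force: [0.9, -0.1, -1.8]
gripper_width: 0.081
[ 0.88076141 -0.06939582 -1.81275273] [0.49352423 0.08045212 0.09243735]
```

View pics/z9.png

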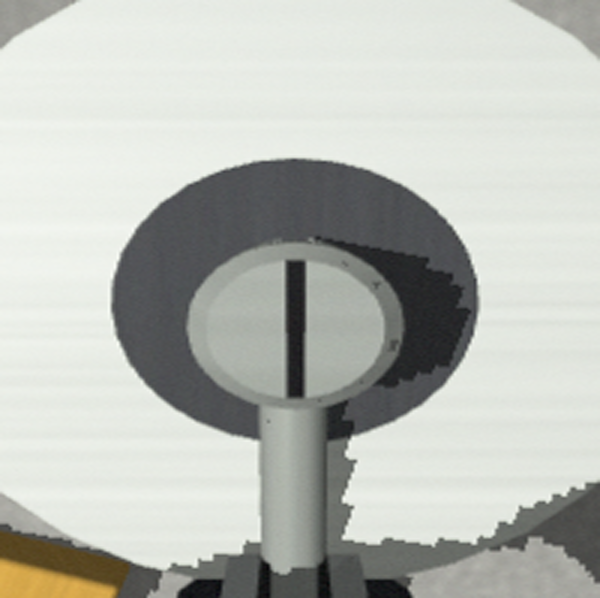

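The tip has entered the hole by about 10 mm with no contact force. I'll carry on.

```bash
python3 -m pendant '[0,0.5,0,0,0,0, 0,1.0,0,0,0,0, 0,1.5,0,0,0,0, 0,2.0,0,0,0,0, 0,2.5,0,0,0,0, 0,2.9,0,0,0,0, 0,2.9,0,0,0,0]'
python3 - <<'E'
from h import *
p,d,K,W,st=snap('w10');print(st['force'],st['tool_pos'])
cv2.imwrite('pics/z10.png',cv2.resize(p[80:340,220:420,::-1],None,fx=3,fy=2.3,interpolation=cv2.INTER_CUBIC))
E
```

```text
clock: 11.08
tool_pos: [0.5218, 0.0874, 0.0925]
ee_rot: [0.558, 0.437, 0.556, -0.436]
force: [-0.8, 0.3, -1.0]
gripper_width: 0.082
[-0.8239389   0.31689099 -0.97423015] [0.52175684 0.08742586 0.09246559]
```

View pics/z10.png

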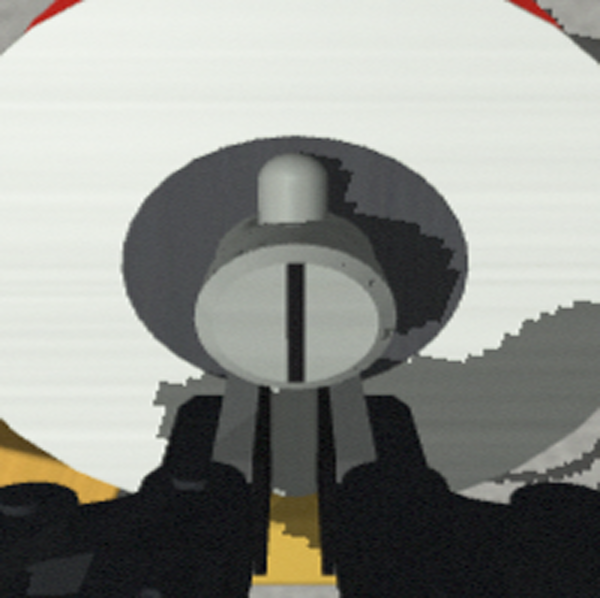

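The tip now protrudes past the spindle at zoom (292,170). I'll set the pin down 2 mm, release it and rise.

```bash
python3 -m pendant '[0.1,0,0,0,0,0, 0.2,0,0,0,0,0, 0.2,0,0,0,0,0]'
python3 -m pendant '[0,0,0,0,0,0, 0,0,0,0,0,0, 0,0,0,0,0,0]' 0.25
python3 -m pendant '[-1.5,0,0,0,0,0, -4,0,0,0,0,0, -8,0,0,0,0,0, -12,-3,0,0,0,0, -12,-8,0,0,0,0, -12,-11,0,0,0,0, -12,-11,0,0,0,0, -12,-11,0,0,0,0]'
python3 - <<'E'
from h import *
p,d,K,W,st=snap('w11');print(st['force'],st['tool_pos'])
E
```

```text
clock: 11.5
tool_pos: [0.5215, 0.0874, 0.0904]
ee_rot: [0.557, 0.436, 0.556, -0.436]
force: [-0.5, -0.1, -1.6]
gripper_width: 0.084
clock: 11.88
tool_pos: [0.5215, 0.0874, 0.0905]
ee_rot: [0.557, 0.437, 0.556, -0.436]
force: [-0.2, -0.4, -0.1]
gripper_width: 0.249
clock: 12.88
tool_pos: [0.4149, 0.0612, 0.211]
ee_rot: [0.558, 0.437, 0.555, -0.435]
force: [-0.3, 0.1, 0.1]
gripper_width: 0.25
[-0.30850214  0.14155783  0.09455547] [0.41490504 0.06120445 0.21101413]
```

View pics/w11.png

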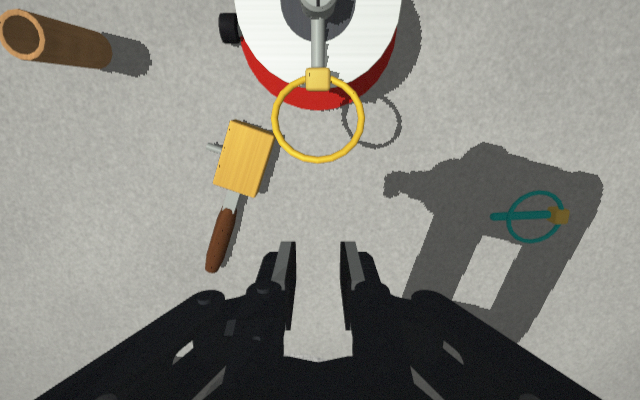

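The pin stays in the hole. Its head is at (318,78) and the ring hangs back to (318,160). I'll measure the head and ring.

```bash
cat > ring.py <<'E'
from h import *
import sys
def ring(f,roi,ax=(.5506,.0946),yaw=.2445):
    z=np.load(f+'.npz');d=z['d'];K=z['K'];W=z['W'];p=z['p'];X=cloud(d,K,W)
    hsv=cv2.cvtColor(p,cv2.COLOR_RGB2HSV);u0,v0,u1,v1=roi
    m=np.zeros(d.shape,bool);m[v0:v1,u0:u1]=1
    m&=(hsv[...,0]>15)&(hsv[...,0]<35)&(hsv[...,1]>100)&(X[...,2]>.10)&(d>0)
    q=X[m];c,s=np.cos(yaw),np.sin(yaw)
    dx=q[:,:2]-ax;S=np.c_[dx@[c,s],dx@[-s,c],q[:,2]-.116]*1000  # stand frame, z rel. pin axis
    return S
def show(S):
    h=S[(abs(S[:,1])<7)]
    for a,b in [(x,x+4) for x in range(-110,80,4)]:
        k=h[(h[:,0]>=a)&(h[:,0]<b)]
        if len(k)>3: print(a,len(k),np.percentile(k,[10,50,90],axis=0)[:,[1,2]].round(1).tolist())
    print('x',np.percentile(S[:,0],[.5,99.5]),'y',np.percentile(S[:,1],[.5,99.5]))
if __name__=='__main__': show(ring(sys.argv[1],tuple(map(int,sys.argv[2:6]))))
E
python3 ring.py w11 268 60 370 168
python3 spin.py w11 2>&1|head -0
python3 - <<'E'
from h import *
st=robot.read_state();Rm=q2R(st['ee_rot']);print(Rm.round(4),np.arctan2(Rm[1,1],Rm[0,1]))
c,s=np.cos(.2445),np.sin(.2445);d=st['tool_pos'][:2]-[.5506,.0946];print('tcp stand',d@[c,s],d@[-s,c])
E
```

```text
-110 81 [[-5.3, 35.9], [0.3, 36.8], [5.1, 38.1]]
-106 51 [[-5.9, 34.6], [-1.1, 36.2], [5.1, 37.0]]
-62 94 [[-5.5, 11.8], [0.0, 12.9], [5.5, 13.8]]
-58 114 [[-5.5, 12.1], [0.0, 13.1], [5.5, 14.1]]
-54 113 [[-5.5, 12.3], [-0.0, 13.0], [5.5, 13.7]]
-50 114 [[-5.5, 11.9], [-0.0, 12.8], [5.4, 13.8]]
-46 4 [[-5.1, -4.6], [-4.2, -1.2], [-3.2, 3.2]]
x [-108.68253947  -46.07803842] y [-31.67847472  32.70316376]
[[ 3.300e-03  9.709e-01  2.393e-01]
 [-6.000e-04  2.393e-01 -9.709e-01]
 [-1.000e+00  3.000e-03  1.400e-03]] 0.2416412327064314
tcp stand -0.13965695928594005 0.00045599936978413247
```

Run:
```python
from h import *
z=np.load('w3.npz');d=z['d'];K=z['K'];M=robot.camera_params('wrist')['mount'];T=cloud(d,K,np.linalg.inv(M))*1000
m=(d<.17)&(d>0)&(T[...,0]<-18);q=T[m]
for x in range(-100,-15,6):
    k=q[(q[:,0]>=x)&(q[:,0]<x+6)]
    if len(k): print(x,len(k),'y',np.percentile(k[:,1],[1,99]).round(0),'z',np.percentile(k[:,2],[1,99]).round(0))
```

```text
-100 6965 y [-3. 17.] z [-53.  52.]
-94 5387 y [-8. 17.] z [-48.  48.]
-88 3327 y [-9. 16.] z [-44.  43.]
-82 5226 y [-9. 12.] z [-38.  38.]
-76 2821 y [-9. 13.] z [-35.  34.]
-70 1645 y [-10.  13.] z [-30.  29.]
-64 764 y [-11.  12.] z [-16.  16.]
-58 351 y [-2. 11.] z [-13.  13.]
-52 509 y [ 6. 11.] z [-14.  13.]
-46 461 y [ 6. 11.] z [-14.  13.]
-40 397 y [ 6. 11.] z [-14.  13.]
-34 466 y [  6. 109.] z [-116.   12.]
-28 339 y [  7. 110.] z [-120.    5.]
-22 225 y [106. 111.] z [-124. -103.]
```

The hand is narrow (±14 mm) up to 40 mm above the tips, so the shut fingers fit through the ring behind the head. I'll move over and look before going down.

```bash
python3 -m pendant '[0,3,0.05,0,0,0, 0,6.4,0.05,0,0,0, 3,6.4,0.05,0,0,0, 5,6.4,0.05,0,0,0, 5,6.4,0.05,0,0,0]' 0
python3 - <<'E'
from h import *
p,d,K,W,st=snap('w12');print(st['force'],st['tool_pos'])
c,s=np.cos(.2445),np.sin(.2445);e=st['tool_pos'][:2]-[.5506,.0946];print('tcp stand',e@[c,s],e@[-s,c])
E
python3 ring.py w12 240 150 400 270
```

```text
clock: 13.55
tool_pos: [0.4772, 0.0762, 0.1595]
ee_rot: [0.557, 0.436, 0.557, -0.436]
force: [-0.2, 0.0, -0.1]
gripper_width: -0.0
[-0.18020596  0.03592193 -0.11691636] [0.47722499 0.07619928 0.15948367]
tcp stand -0.07564700973099303 -9.147550061790188e-05
-62 81 [[-5.7, 12.1], [-0.1, 12.9], [5.5, 13.6]]
-58 144 [[-5.7, 12.3], [-0.1, 13.1], [5.5, 13.8]]
-54 140 [[-5.6, 12.1], [-0.1, 13.0], [5.5, 13.8]]
-50 161 [[-5.6, 11.8], [-0.1, 12.8], [5.4, 13.7]]
-46 89 [[-5.7, 1.6], [-0.1, 8.4], [6.0, 11.3]]
x [-99.74682836 -45.43882008] y [-31.9161233   33.10529871]
```

View pics/w12.png

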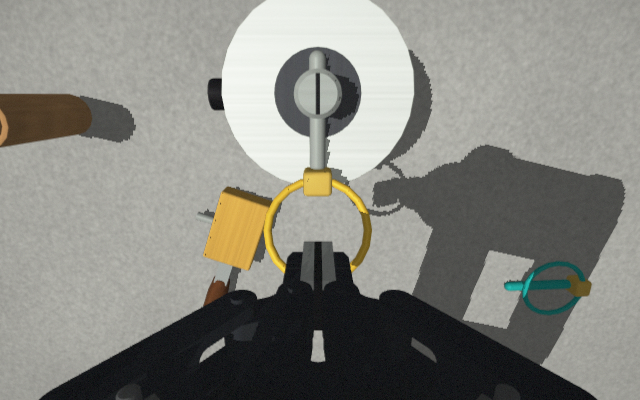

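```bash
python3 -m pendant '[2,0,0,0,0,0, 4,0,0,0,0,0, 5.5,0,0,0,0,0, 6.5,0,0,0,0,0, 6.5,0,0,0,0,0, 6.5,0,0,0,0,0]' 0
python3 -m pendant '[0,0.4,0,0,0,0, 0,0.8,0,0,0,0, 0,1.2,0,0,0,0, 0,1.6,0,0,0,0, 0,2.0,0,0,0,0, 0,2.4,0,0,0,0, 0,2.8,0,0,0,0, 0,3.1,0,0,0,0, 0,3.3,0,0,0,0, 0,3.3,0,0,0,0]' 0
python3 - <<'E'
from h import *
p,d,K,W,st=snap('w13');print(st['force'],st['tool_pos'])
c,s=np.cos(.2445),np.sin(.2445);e=st['tool_pos'][:2]-[.5506,.0946];print('tcp stand',e@[c,s],e@[-s,c])
E
```

```text
clock: 14.35
tool_pos: [0.4782, 0.0761, 0.0964]
ee_rot: [0.558, 0.437, 0.556, -0.436]
force: [-0.1, -0.2, -0.6]
gripper_width: -0.001
clock: 15.6
tool_pos: [0.5103, 0.0841, 0.0965]
ee_rot: [0.558, 0.437, 0.556, -0.436]
force: [0.6, -0.5, 0.7]
gripper_width: 0.0
[ 0.59971552 -0.4806721   0.7405498 ] [0.51033462 0.08406604 0.09647761]
tcp stand -0.041617798086113156 -0.0004735736482099108
```

View pics/w13.png

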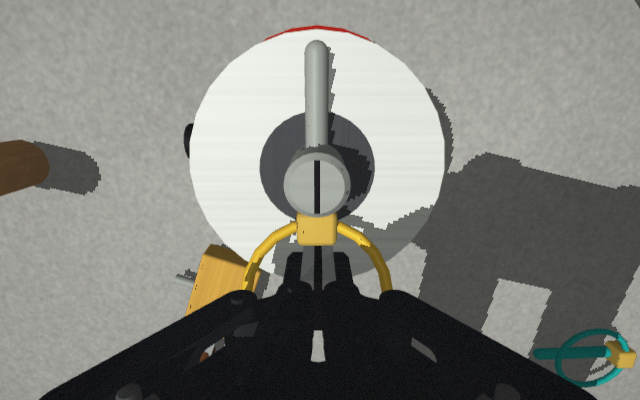

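The head is almost at the spindle, at (317,230) against the spindle edge at (317,215). I'll push the last few millimetres in small steps.

```bash
python3 -m pendant '[0,0.1,0,0,0,0, 0,0.2,0,0,0,0, 0,0.2,0,0,0,0]' 0
python3 -m pendant '[0,0.1,0,0,0,0, 0,0.1,0,0,0,0]' 0
```

```text
clock: 16.02
tool_pos: [0.5123, 0.0845, 0.0965]
ee_rot: [0.558, 0.437, 0.556, -0.436]
force: [0.4, 0.4, -0.6]
gripper_width: -0.001
clock: 16.27
tool_pos: [0.5128, 0.0847, 0.0965]
ee_rot: [0.557, 0.436, 0.556, -0.436]
force: [-5.2, -1.5, 2.8]
gripper_width: -0.004
```

```bash
python3 -m pendant '[0,0.1,0,0,0,0, 0,0.1,0,0,0,0]' 0
python3 - <<'E'
from h import *
p,d,K,W,st=snap('w14');print(st['force'],st['tool_pos'])
c,s=np.cos(.2445),np.sin(.2445);e=st['tool_pos'][:2]-[.5506,.0946];print('tcp stand',e@[c,s],e@[-s,c])
E
python3 ring.py w14 290 210 345 246
python3 - <<'E'
from h import *
z=np.load('w14.npz');p=z['p'];X=cloud(z['d'],z['K'],z['W']);c,s=np.cos(.2445),np.sin(.2445)
for v in range(28,50,2): e=X[v,317]; dd=e[:2]-[.5506,.0946]; print(v,(dd@[c,s]*1000).round(1),(e[2]*1000).round(1),end=';')
cv2.imwrite('pics/z14.png',cv2.resize(p[20:270,230:400,::-1],None,fx=3.5,fy=2.4,interpolation=cv2.INTER_CUBIC))
E
```

```text
clock: 16.52
tool_pos: [0.5128, 0.0847, 0.0964]
ee_rot: [0.557, 0.436, 0.556, -0.436]
force: [-10.6, -2.2, 6.5]
gripper_width: 0.001
[-10.64005059  -2.16500157   6.54104203] [0.51283269 0.08469214 0.09643079]
tcp stand -0.03904246050769191 -0.0004708023255255416
-30 97 [[-5.6, 11.9], [-0.3, 12.8], [5.5, 13.4]]
-26 264 [[-5.6, 12.3], [-0.3, 13.0], [5.4, 13.7]]
-22 269 [[-5.6, 12.2], [0.1, 13.0], [5.4, 13.6]]
-18 106 [[-6.2, 12.4], [-0.3, 13.0], [5.9, 13.9]]
-14 9 [[-6.0, 22.5], [2.5, 23.0], [5.8, 24.2]]
x [-27.64880697 -12.05804602] y [-11.90789995  12.16173111]
28 82.0 0.4;30 79.0 10.1;32 77.6 11.3;34 76.4 10.9;36 59.6 111.3;38 58.9 110.9;40 58.1 111.0;42 56.1 120.0;44 55.3 120.5;46 54.6 120.8;48 54.0 120.0;
```

View pics/z14.png

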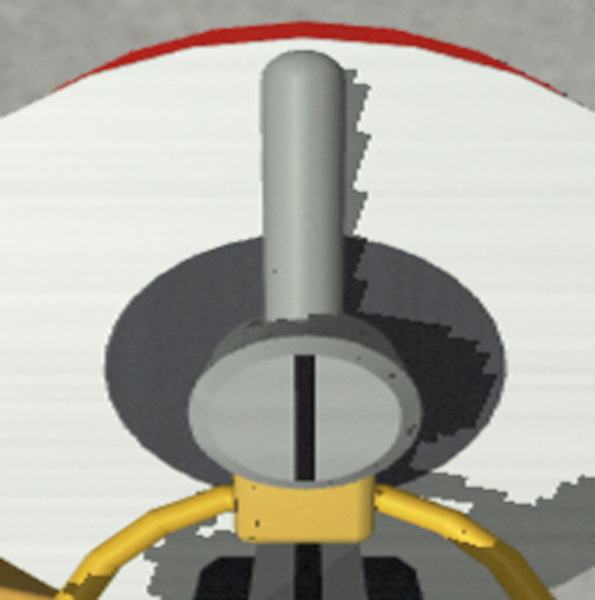

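The pin is home. The push force built to 11 N with no further travel, the tip is at +57 mm and the TCP stopped where predicted. I'll rise, back off, and look at the ring.

```bash
python3 -m pendant '[0,-0.3,0,0,0,0, -3,-0.3,0,0,0,0, -7,-0.3,0,0,0,0, -11,-0.3,0,0,0,0, -12,-3,0,0,0,0, -12,-8,0,0,0,0, -12,-11,0,0,0,0, -12,-11,0,0,0,0, -12,-11,0,0,0,0]' 0
python3 - <<'E'
from h import *
p,d,K,W,st=snap('w15');print(st['force'],st['tool_pos'])
c,s=np.cos(.2445),np.sin(.2445);e=st['tool_pos'][:2]-[.5506,.0946];print('tcp stand',e@[c,s],e@[-s,c])
E
python3 ring.py w15 240 10 400 180
```

```text
clock: 17.7
tool_pos: [0.4066, 0.0585, 0.2167]
ee_rot: [0.557, 0.436, 0.556, -0.436]
force: [-0.0, 0.3, 0.8]
gripper_width: 0.002
[-0.03734841  0.28516154  0.7523748 ] [0.406571   0.05853386 0.21672164]
tcp stand -0.14847592886611607 -0.0001282003407480775
-78 85 [[-5.5, 35.9], [-0.4, 36.8], [5.6, 37.7]]
-74 67 [[-5.2, 35.2], [0.2, 36.2], [5.8, 37.7]]
-30 157 [[-5.6, 3.8], [0.0, 12.0], [5.6, 13.7]]
-26 135 [[-5.5, 11.9], [-0.0, 13.2], [5.9, 14.1]]
-22 138 [[-5.7, 12.1], [-0.0, 12.9], [5.5, 14.0]]
-18 21 [[-5.5, 12.3], [-0.0, 13.2], [5.5, 13.9]]
x [-76.54073322 -16.86789702] y [-31.96271085  32.38940029]
```

View pics/w15.png

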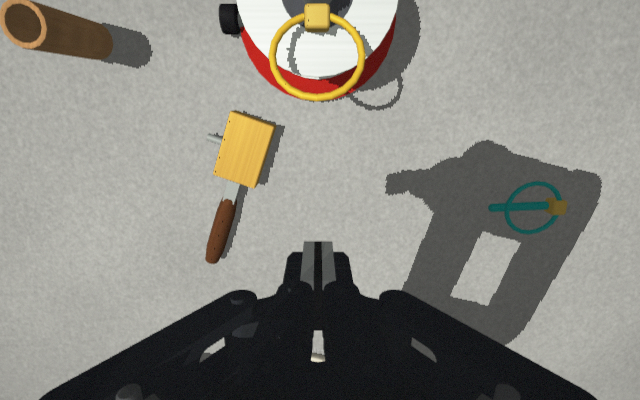

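The ring end is at s=-74.5 mm and z=0.1505, so its angle is about 2.68. I'll go behind and below its far end.

```bash
python3 -m pendant '[2,3,0,0,0,0, 6,5,0,0,0,0, 9.5,5.05,0,0,0,0, 10.6,5.05,0,0,0,0, 10.6,5.05,0,0,0,0, 10.6,5.05,0,0,0,0]' 0
python3 - <<'E'
from h import *
p,d,K,W,st=snap('w16');print(st['force'],st['tool_pos'])
c,s=np.cos(.2445),np.sin(.2445);e=st['tool_pos'][:2]-[.5506,.0946];print('tcp stand',e@[c,s],e@[-s,c])
E
python3 ring.py w16 200 60 440 260
```

```text
clock: 18.5
tool_pos: [0.4564, 0.0705, 0.1119]
ee_rot: [0.557, 0.436, 0.556, -0.436]
force: [-0.1, -0.6, -0.1]
gripper_width: -0.002
[-0.13804171 -0.59143457 -0.09199586] [0.45641405 0.07052414 0.11188922]
tcp stand -0.09721279560213873 -0.0005601021578979064
-78 167 [[-5.3, 35.9], [0.0, 36.7], [5.0, 37.5]]
-74 237 [[-5.7, 34.4], [0.0, 36.0], [6.0, 37.2]]
-30 192 [[-5.4, 12.0], [0.0, 12.8], [5.5, 13.6]]
-26 300 [[-5.5, 12.1], [-0.2, 12.9], [5.4, 13.7]]
-22 304 [[-5.4, 12.1], [0.2, 13.0], [5.4, 13.9]]
-18 326 [[-5.4, 12.0], [0.2, 12.9], [5.7, 13.7]]
-14 95 [[-5.4, 0.5], [0.2, 11.6], [5.6, 12.7]]
x [-75.82801247 -13.03454382] y [-31.90962949  32.58151983]
```

View pics/w16.png

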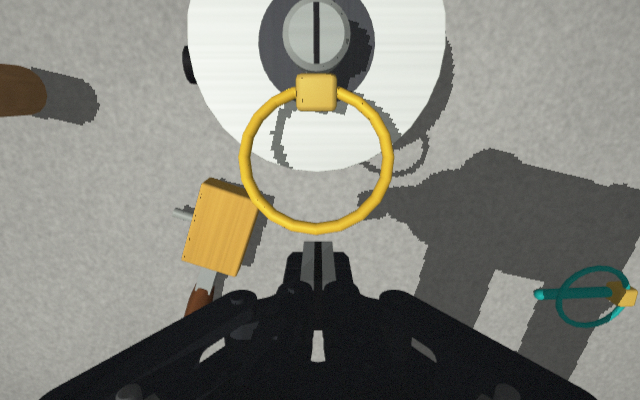

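The ring's end is at (317,230), just ahead of the shut fingers at (317,245). I'll sweep it up along its arc.

```bash
python3 -m pendant '[-0.3,0.95,0,0,0,0, -0.9,1.3,0,0,0,0, -1.5,1.7,0,0,0,0, -2.1,2.3,0,0,0,0, -2.5,2.9,0,0,0,0, -2.95,3.6,0,0,0,0, -3.25,4.3,0,0,0,0, -3.5,5.1,0,0,0,0, -3.6,5.8,0,0,0,0, -3.6,5.8,0,0,0,0]' 0
python3 - <<'E'
from h import *
p,d,K,W,st=snap('w17');print(st['force'],st['tool_pos'])
c,s=np.cos(.2445),np.sin(.2445);e=st['tool_pos'][:2]-[.5506,.0946];print('tcp stand',e@[c,s],e@[-s,c])
E
python3 ring.py w17 200 60 440 300
```

```text
clock: 19.8
tool_pos: [0.513, 0.0846, 0.1478]
ee_rot: [0.558, 0.436, 0.556, -0.436]
force: [-1.0, 0.0, -0.2]
gripper_width: 0.002
[-1.02537668  0.04101404 -0.19249684] [0.51300747 0.08456657 0.14781733]
tcp stand -0.0389032743486533 -0.0006349561657953383
-30 118 [[-5.4, 12.2], [-0.6, 67.6], [5.2, 70.0]]
-26 468 [[-5.5, 12.8], [0.0, 68.9], [5.6, 70.5]]
-22 147 [[-5.3, 12.2], [-0.0, 13.0], [5.2, 13.8]]
-18 115 [[-5.6, 12.2], [0.5, 13.1], [6.4, 13.8]]
x [-27.93409458 -14.82327671] y [-31.11506815  32.00884583]
```

View pics/w17.png

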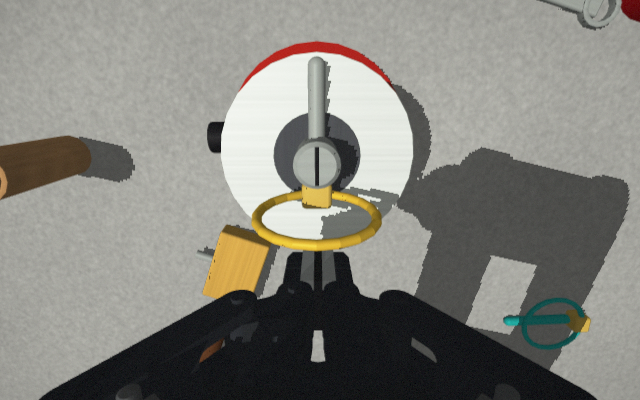

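The ring is standing at about 95° with only 1 N on the fingers. I'll continue over the top.

```bash
python3 -m pendant '[0,0.8,0,0,0,0, 0.07,1.5,0,0,0,0, 0.25,2.3,0,0,0,0, 0.5,3.0,0,0,0,0, 0.95,3.75,0,0,0,0, 1.35,4.35,0,0,0,0, 1.95,4.95,0,0,0,0, 2.35,5.4,0,0,0,0, 2.35,5.8,0,0,0,0, 2.35,6.1,0,0,0,0, 2.35,6.1,0,0,0,0]' 0
python3 - <<'E'
from h import *
p,d,K,W,st=snap('w18');print(st['force'],st['tool_pos'])
c,s=np.cos(.2445),np.sin(.2445);e=st['tool_pos'][:2]-[.5506,.0946];print('tcp stand',e@[c,s],e@[-s,c])
E
python3 ring.py w18 200 60 440 300
```

```text
clock: 21.22
tool_pos: [0.5694, 0.0987, 0.1223]
ee_rot: [0.556, 0.434, 0.558, -0.438]
force: [-16.7, -4.6, -7.9]
gripper_width: -0.002
[-16.71411155  -4.55894964  -7.90984759] [0.56944171 0.09874232 0.12229551]
tcp stand 0.019284065630865738 -0.000541912993770874
10 6 [[-6.6, -5.4], [-5.4, -4.8], [6.4, -4.5]]
14 6 [[-4.0, 3.0], [0.4, 4.5], [4.9, 5.1]]
26 9 [[-5.8, 41.6], [-0.7, 41.9], [5.6, 45.3]]
30 293 [[-5.9, 41.6], [-0.4, 42.9], [5.7, 43.7]]
34 71 [[-3.4, 40.7], [0.5, 41.6], [4.8, 42.9]]
x [-7.20839659 34.55263782] y [-31.81019184  32.12367871]
```

View pics/w18.png

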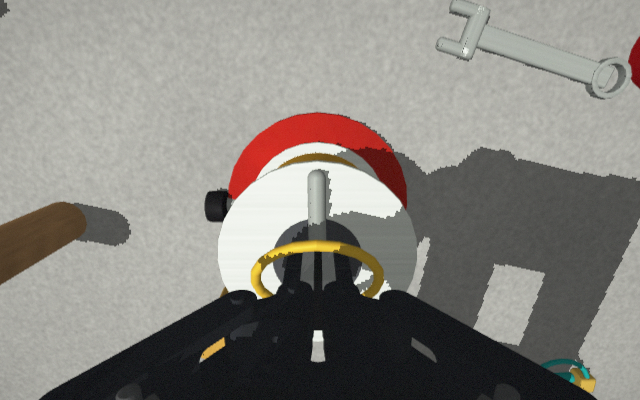

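At about 33° the vertical finger face wedges against the wire, with 17 N of force. I'll back off, rise, move over the ring's end, and press it down from above.

```bash
python3 -m pendant '[0,-0.4,0,0,0,0, -1,-0.4,0,0,0,0, -4,-0.4,0,0,0,0, -7,-0.4,0,0,0,0, -8,1.7,0,0,0,0, -8,1.7,0,0,0,0, -8,1.7,0,0,0,0]' 0
python3 - <<'E'
from h import *
p,d,K,W,st=snap('w19');print(st['force'],st['tool_pos'])
c,s=np.cos(.2445),np.sin(.2445);e=st['tool_pos'][:2]-[.5506,.0946];print('tcp stand',e@[c,s],e@[-s,c])
a,_=robot.capture('scene');cv2.imwrite('pics/s19.png',cv2.resize(a[110:250,290:430,::-1],None,fx=4.2,fy=4.2,interpolation=cv2.INTER_CUBIC))
E
python3 ring.py w19 200 60 440 300
```

```text
clock: 22.15
tool_pos: [0.5861, 0.103, 0.2021]
ee_rot: [0.556, 0.434, 0.558, -0.438]
force: [-0.2, 0.5, 0.6]
gripper_width: -0.001
[-0.16658201  0.54200317  0.56176291] [0.58605987 0.10298614 0.20211914]
tcp stand 0.03643528236163079 -0.0004470866475668484
14 5 [[-5.9, -5.1], [-4.5, -4.4], [5.9, -1.3]]
18 4 [[-3.4, 2.8], [0.4, 3.7], [4.2, 3.9]]
26 51 [[-5.9, 41.1], [-0.4, 42.0], [5.1, 42.5]]
30 92 [[-5.2, 40.0], [-0.1, 41.5], [5.1, 42.8]]
x [-12.48863436  48.00985034] y [-32.54626922  32.44687297]
```

View pics/s19.png

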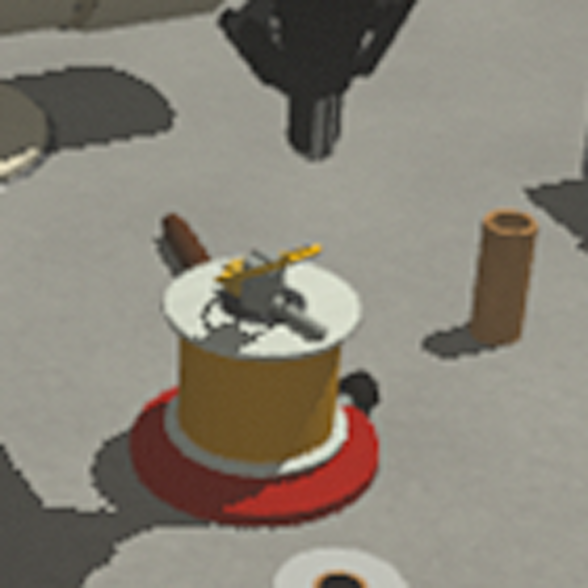

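View pics/w19.png

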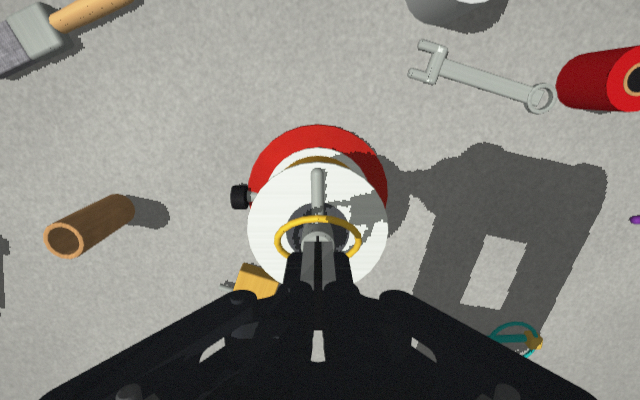

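The ring end is now at s≈29, z top 42 mm above the pin axis, tilted forward over the spindle. I'll press it down from above.

```bash
python3 -m pendant '[2,-0.35,0,0,0,0, 3.8,-0.35,0,0,0,0, 5,-0.35,0,0,0,0, 6,-0.35,0,0,0,0, 7,-0.35,0,0,0,0, 8,-0.35,0,0,0,0, 8.6,-0.35,0,0,0,0, 9,-0.35,0,0,0,0, 9,-0.35,0,0,0,0]' 0
python3 -m pendant '[0.2,0,0,0,0,0, 0.4,0,0,0,0,0, 0.4,0,0,0,0,0]' 0
```

```text
clock: 23.38
tool_pos: [0.5819, 0.1019, 0.1119]
ee_rot: [0.555, 0.434, 0.558, -0.438]
force: [-0.4, -0.3, 0.7]
gripper_width: -0.001
clock: 23.75
tool_pos: [0.5818, 0.1019, 0.1078]
ee_rot: [0.555, 0.434, 0.558, -0.438]
force: [0.1, 0.8, 0.5]
gripper_width: 0.0
```

```bash
python3 -m pendant '[0.2,0,0,0,0,0, 0.3,0,0,0,0,0, 0.3,0,0,0,0,0]' 0
python3 - <<'E'
from h import *
p,d,K,W,st=snap('w20');print(st['force'],st['tool_pos'])
E
python3 ring.py w20 200 100 440 300
```

```text
clock: 24.12
tool_pos: [0.5818, 0.1019, 0.1048]
ee_rot: [0.555, 0.434, 0.558, -0.438]
force: [-0.9, 0.1, 1.2]
gripper_width: -0.001
[-0.93908116  0.13749806  1.2342673 ] [0.58181218 0.10188803 0.10478664]
38 104 [[-4.5, 7.5], [0.1, 8.9], [5.9, 10.1]]
x [ 8.8610094  41.72398864] y [-32.12770953  32.07525297]
```

View pics/w20.png

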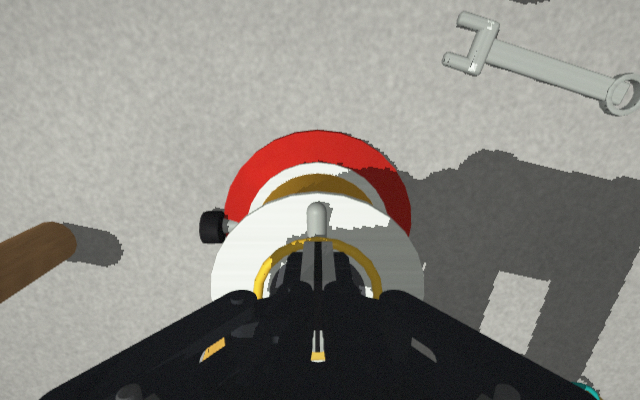

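```bash
python3 -m pendant '[0.1,0,0,0,0,0, 0.2,0,0,0,0,0, 0.2,0,0,0,0,0]' 0
```

```text
clock: 24.55
tool_pos: [0.5821, 0.1018, 0.1038]
ee_rot: [0.556, 0.434, 0.558, -0.438]
force: [-2.8, -1.3, 12.0]
gripper_width: 0.0
```

It met a firm stop at 12 N. I'll rise, back away, and check.

```bash
python3 -m pendant '[-2,0,0,0,0,0, -6,0,0,0,0,0, -11,0,0,0,0,0, -12,-4,0,0,0,0, -12,-9,0,0,0,0, -12,-13,0,0,0,0, -12,-13,0,0,0,0, -12,-13,0,0,0,0]' 0
python3 - <<'E'
from h import *
p,d,K,W,st=snap('w21');print(st['force'],st['tool_pos'])
cv2.imwrite('pics/z21.png',cv2.resize(p[0:200,210:430,::-1],None,fx=3.4,fy=2.9,interpolation=cv2.INTER_CUBIC))
a,_=robot.capture('scene');cv2.imwrite('pics/s21.png',a[:,:,::-1])
E
python3 ring.py w21 240 0 400 200
```

```text
clock: 25.55
tool_pos: [0.4569, 0.071, 0.2247]
ee_rot: [0.556, 0.434, 0.557, -0.438]
force: [0.1, -0.1, -0.0]
gripper_width: -0.001
[ 0.08629552 -0.05019995 -0.02659321] [0.45690924 0.07098407 0.22470233]
-30 55 [[-5.6, 11.6], [-0.6, 13.0], [5.2, 13.7]]
-26 107 [[-5.9, 12.2], [-0.6, 13.0], [5.5, 13.9]]
-22 100 [[-5.3, 12.3], [0.5, 13.1], [6.2, 14.1]]
-18 114 [[-5.7, 11.8], [0.1, 12.9], [5.9, 13.9]]
-14 19 [[-6.0, 9.6], [-0.6, 10.8], [4.8, 11.8]]
34 67 [[-5.8, 8.5], [-0.1, 9.7], [5.6, 10.9]]
38 85 [[-5.1, 8.7], [-0.1, 10.3], [5.3, 11.3]]
42 6 [[-4.2, -2.0], [-0.1, 2.1], [5.1, 3.9]]
x [-27.87153979  41.25066497] y [-32.48958039  32.0818425 ]
```

View pics/z21.png

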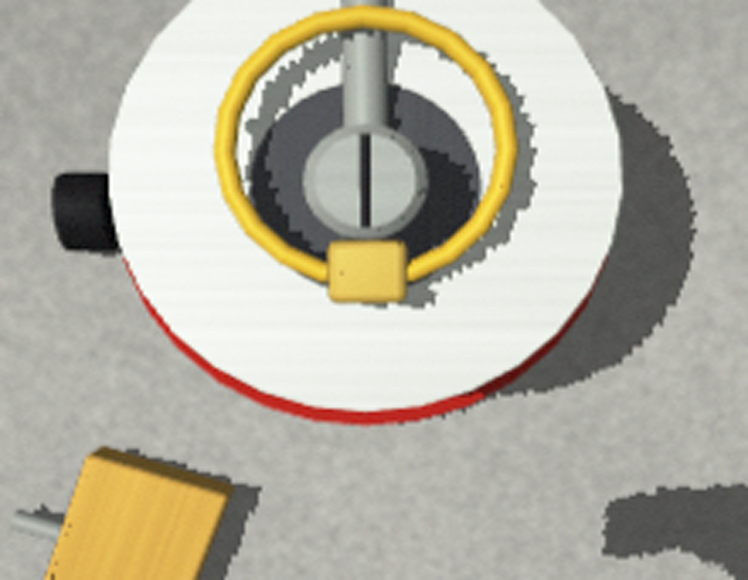

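View pics/s21.png

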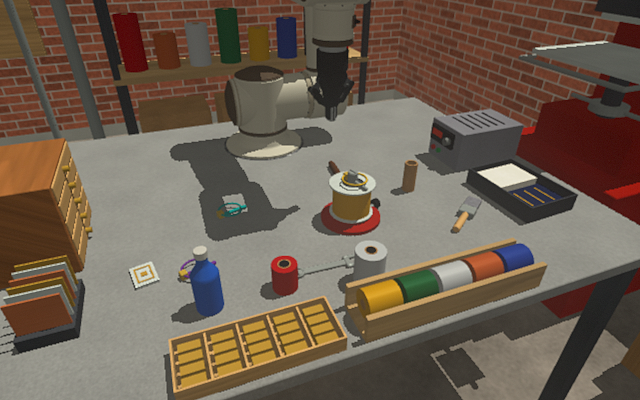

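The ring now lies flat around the spindle, its end 10 mm above the pin axis as expected when shut, and the bystanders look unmoved. I'll check that the head is still home by its distance from the spindle.

Run:
```python
from ring import *
for f,roi in(('w14',(290,210,345,246)),('w15',(295,0,340,40)),('w16',(290,65,345,120)),('w21',(295,50,340,120))):
    S=ring(f,roi);k=S[(abs(S[:,2]-13)<2)&(abs(S[:,1])<6)&(S[:,0]<-5)];print(f,len(k),np.percentile(k[:,0],[2,98]).round(2))
# tip from top/scene now
p,d=robot.capture('top');K,W=w2c('top');X=cloud(d,K,W)
c,s=np.cos(.2445),np.sin(.2445);dx=X[...,:2]-[.5506,.0946];S=np.dstack([dx@[c,s],dx@[-s,c]])*1000
m=(abs(S[...,1])<4)&(X[...,2]>.115)&(X[...,2]<.126)&(S[...,0]>42)&(S[...,0]<70);print('top: tip s',S[m][:,0].max() if m.any() else None,m.sum())
q0=np.load('top0_rgb.npy');df=np.abs(p.astype(int)-q0).max(-1)
cv2.imwrite('pics/top21.png',p[:,:,::-1])
```

```text
w14 623 [-27.37 -16.73]
w15 426 [-28.65 -13.83]
w16 1024 [-28.26 -13.48]
w21 325 [-27.87 -13.71]
top: tip s 54.189583357794426 17
```

View pics/top21.png

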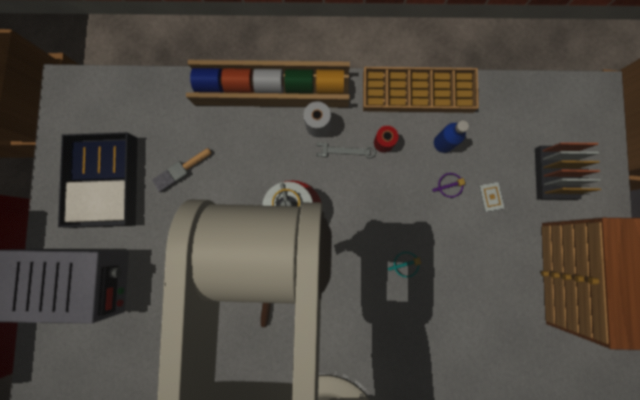

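```bash
python3 -c "
from rig import robot
print(robot.read_state()['clock']);print(robot.hand_in())"
```

```text
25.7
the job is handed in; nothing more can be done
None
```

The linchpin is through the spindle's hole with its head home, and its ring is swung over the spindle's end and lying shut on the pin. I handed in at 25.7 s.

**What I did:**
- **Pick up:** I gripped the pin by its shank. The first grasp closed on nothing, because the real fingertips sit about 22 mm behind the reported TCP. The second, lower grasp held, pressing the bench with about 19 N.
- **Insert:** I pushed the pin through from the robot's side, released it, then pushed its head home with shut fingers. The push force rose to about 11 N with no further travel.
- **Swing the ring:** I moved it along its arc with the shut fingers. It jammed briefly at about 33° with 17 N, so I backed off and pressed it down from above to a firm stop at 12 N.

**Last checks:**
- **Head:** it spans about -28 to -13.7 mm from the spindle's axis, against -29 to -13 mm when home. The difference fits its rounded edges, and it has not moved back since I pushed it home.
- **Ring:** the top of its far end is about 10 mm above the pin's axis, as expected when shut.
- **Tip:** the top camera gave the tip at 54 mm and the earlier wrist view about 56 mm, against 57 mm expected. I put the top-view figure down to its coarse pixels (17 points) and the rounded tip.
- **Bystanders:** those in view looked unmoved in the final pictures. The arm hid part of the type holder in the top view, and I compared by eye only.
- **Contact:** the robot was touching nothing at hand-in.

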